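Castor spin test and rotor balancing for a dust extractor

ROBOT

A 6-joint arm with a two-finger parallel gripper is mounted at the origin on the work surface. World frame = base frame: x ahead of the robot, y to its left, z up, the work surface at z = 0. Lengths are in m, angles in rad, forces in N, time in s.
With the tool pointing down it reaches from about 0.35 to 0.975 m from the base axis. Payload 4.9 kg.
Tool frame: the origin (TCP) lies between the finger pads; the fingertips stand 22 mm ahead of it and the grasp point (between the pads) lies 3 mm ahead of it; z points along the fingers, y is the line along which they close (so a half turn about z gives the same grasp; the last joint's range is limited). The gripper opens to 85 mm and grips with 20 to 120 N. Pads are 22 mm wide; open, the fingers measure 114 mm over their backs; the gripper's body (76 mm by 85 mm) begins 54 mm behind the grasp point. The pads swing forward as they close: fully open they stand 13 mm farther back than shut.
Start: joints at [-1.353, 0.053, 1.613, -0, 1.476, -0.119], TCP at [0.207, -0.59, 0.253] pointing down, gripper open.
Joint ranges: [-3.01, 3.01], [-1.01, 2.22], [0.06, 2.58], [-1.02, 4.17], [0.09, 2.62], [-3.14, 3.14]. Speed limits (rad/s): [2.57, 2.57, 3.14, 3.14, 3.14, 3.14].

INTERFACE

Orientations are given as a unit quaternion [w, x, y, z].
In Python, from plant import state, grab_frame, get_calibration, job_done, recognise, regions_of gives the robot as it stands.
- The arm moves only by the tool apply_moves, never from a script. Its argument "targets" is a list of rows, each an object with "translation": the shift along the tool's x, y, z normalised to -1 to 1, where 1 is 100 mm, a list of three; "twist": the turn about the tool's z normalised to -1 to 1, where 1 is 0.1 rad; "hand": the opening, from 0 (shut) to 1 (fully open). A call has 1 to 8 rows; each row shifts and turns the commanded pose from where the row before left it, along the tool's axes as they then stand; what a row does not reach is not made up. A row lasts 1/10 s, in which the tool goes at most 50 mm and 8.59 degrees, less where a joint would pass 70% of its speed; a pose out of reach is approached as far as the arm can. A call with a number of a shift or a turn outside -1 to 1 is refused whole. A call with a gripper value outside its range is refused whole. The fingers move at their own pace and stop on an object; the grip force is fixed at half the most. Time passes only in rows, so rows that do not move let the fingers close. It gives the time, the measured TCP pose, the force, the opening and the grip force at its end, in the units of the state.
- state(): the state, without advancing time (a new reading comes with each control period).
- grab_frame(name): name is "scene" or "top" or "wrist"; returns the picture (420x560x3 uint8, red, green, blue); there is no depth.
- get_calibration(name): a dict with "camera_matrix" (3x3 intrinsics, pixels), "pose" (4x4, takes a point from camera to world coordinates). Camera axes: x right, y up, looking along -z (the intrinsics and any distortion apply to the point x, -y, -z); pixel columns grow to the right and rows downward; lengths in m; the calibration is good to about 2 mm. A picture is of the moment at which its call begins: read the wrist's pose just before it. get_calibration takes no time and is no camera call; for the wrist camera it gives the pose at the moment of the call.
- job_done(): hands the job in; it is judged then, once.
Trained networks look in the newest picture that a camera, given by its name, has taken for a name from the list of things; names that differ only in an ending like _2 or _b are one class to them, and where a whole thing is asked for, a point or a joint stands for the part that bears it (a point fixed in the world has none). Each returns a list of dicts, best first, with "score" (0 to 1); they miss things now and then, are a little off and sometimes report something else, mostly with a low value. They report only what shows in the picture. A call takes as long as a camera call. They do not tell look-alikes from the thing itself.
- recognise(camera, query): "point" ([x, y, z] in m, in world coordinates, good to about 4 mm: the middle of the surface that is visible of it).
- regions_of(camera, query): "pixels" (420x560 bool, what is visible of it).
The state is a dict: "time": time; "joint_pos": joint angles; "joint_vel": joint speeds; "joint_efforts": joint torques, N m; "tool_pos": TCP position; "tool_rot": TCP orientation; "contact_force": force on the tool from outside, world axes, zero at the start; "ft_torque": the same for the moment, N m; "gripper_width": opening from 0.0 (shut) to 1.0 (fully open); "grasp_force": force on a finger pad.
Only numpy, scipy, OpenCV 4.12 (cv2) and the standard library are available. Lean on these libraries where they do the work, as an engineer would, in place of code of your own. Each camera call takes 0.05 s, during which the arm holds its last target. There are 200 camera calls.

TASK

Overhaul the parts of the dental bench's dust extractor: spin the wheel of each castor on the mat to find out which ones bind, put every castor whose wheel binds into the grey reject bin, and stand those that run freely, upside down on their plates, in the shallow refit tray. Also lift the fan rotor from its wooden cradle and lay its shaft across the rollers of the aluminium balancing stand, drum midway between the roller pairs, so that it settles with its heavy side down, and leave it there at rest. Do not disturb the pot, the blue box or the plaster model.

Things in the scene. Friction and masses are not known exactly. Their poses are not given: they have to be found in the camera images.
- castor1_c (a point): Plate castor upside down on its plate on the mat (may be absent). Point: its middle, half-way up, 37.5 mm above the plate's underside. z up from plate to wheel, x the rolling direction, y along the axle. 75 mm high, 0.52 kg. Steel plate 84 (x) x 66 (y) x 5 mm; grey wheel 60 mm diameter, 22 mm wide, axle 45 mm above the underside, its tread bare at the top with three pale bars across it.
- wheel1 (a joint): Turn of castor1's wheel on its axle, rad, any number of turns, positive as the wheel's top moves to the castor's +x. A free wheel, brushed across the top of its tread, follows the finger and coasts on for about a second; one that binds stays put unless forced by over 12 N at the rim.
- castor2_c (a point): Like castor1 (may be absent). On every castor the two fork cheeks are 32 mm long (x), their outer faces 36 mm apart (y), from 10 to 56 mm above the plate's underside; gripped across the cheeks from above. All castors look alike.
- wheel2 (a joint): Turn of castor2's wheel on its axle, rad, any number of turns, positive as the wheel's top moves to the castor's +x.
- castor3_c (a point): Like castor1 in size, look and axes (may be absent).
- wheel3 (a joint): Turn of castor3's wheel on its axle, rad, any number of turns, positive as the wheel's top moves to the castor's +x.
- castor4_c (a point): Like castor1 in size, look and axes (may be absent).
- wheel4 (a joint): Turn of castor4's wheel on its axle, rad, any number of turns, positive as the wheel's top moves to the castor's +x.
- castor5_c (a point): Like castor1 in size, look and axes (may be absent).
- wheel5 (a joint): Turn of castor5's wheel on its axle, rad, any number of turns, positive as the wheel's top moves to the castor's +x.
- castor6_c (a point): Like castor1 in size, look and axes (may be absent).
- wheel6 (a joint): Turn of castor6's wheel on its axle, rad, any number of turns, positive as the wheel's top moves to the castor's +x.
- mat: Dark grey bench mat, 270 (x) x 420 (y) x 3 mm, fixed. Origin at the centre of its underside; z up.
- bin: Grey open-topped reject bin, 300 (x) x 180 (y) x 70 mm high, walls and floor 5 mm, fixed. Origin at the centre of its underside; z up.
- tray: Shallow aluminium refit tray, 120 (x) x 300 (y) x 22 mm high, walls and floor 4 mm, fixed; room for three castors side by side, their axles along its y. Origin at the centre of its underside; z up.
- rotor: Fan rotor: drum 90 mm in diameter, 36 mm long, black and aluminium, in the middle of a steel shaft 16 mm thick, 190 mm long. Origin at its centre; y along the shaft. 0.35 to 0.55 kg, one side heavier. Starts in the cradle, where it does not turn; gripped from above across the drum's flat faces near the top. Released on the rollers it swings and comes to rest within about 8 s.
- rotor_heavy (a point): A point in the rotor's heavy side, 40 mm out from the shaft axis, midway along the drum; nothing outside shows it.
- cradle: Wooden storage cradle, fixed: two V posts, 78 mm either way from its middle, hold the rotor's shaft along its y, axis 65 mm above the bench. Base 100 (x) x 190 (y) mm. Origin at the centre of its underside.
- stand: Aluminium balancing stand, fixed: base 100 (x) x 200 (y) mm; 70 mm either way along y from its middle a pair of free steel rollers 40 mm in diameter, axles along y, 55 mm above the bench, 36 mm apart in x; end plates 62 mm high at y = 94 mm either way. Origin at the centre of its underside. A rotor at home lies along y in the nips of both pairs, axis 76 mm above the bench.
- tube: Bystander: green open pot, 84 mm in diameter, 130 mm high; origin at the centre of its underside.
- tissues: Bystander: blue box 90 (x) x 150 (y) x 60 mm; origin at the centre of its underside.
- model: Bystander: plaster model 68 mm in diameter, 45 mm high; origin at the centre of its underside.
Mind the look-alikes: they are no part of the job. Leave any yellow look-alike of the part that bears castor2_c alone.

How it is judged:
By the outcome, as a careful person would: the job done as asked, in the order asked, and still so for the second after the job is handed in, with the robot touching nothing.
Of castor1, castor2, castor3, castor4, castor5, castor6 only 5 to 6 are there at a start; the rules pass over those that are not, and their reading is None.
At some moment in a run one of castor1, castor2, castor3, castor4, castor5, castor6 may be knocked a few centimetres aside while the robot is not near it.
Once in a run the grip may slacken for a moment while it holds something.
It also fails if it takes over 210 s, if anything falls off the work surface, if the arm or the gripper's body presses on something with over 40 N, if the wrist force passes 120 N, or if a joint passes its speed limit or range.

## Working session

There is one attempt and no reset: what is moved stays moved. The work goes in short steps, Python scripts to look and compute and a tool call to move; the robot and the scene stay as the last step left them, time stands still between calls to the robot, and variables do not carry over. Pictures are saved under pics/ and viewed, at most 14 in all, crops included, and the job is handed in when it is done.

Besides the shell and the picture viewer there is one more tool, called after "Call:" as name([rows], argument=value, ...), one row to a line, values as JSON. apply_moves: Moves the arm, as the interface text tells. Its arguments: {"type":"object","properties":{"targets":{"type":"array"}},"required":["targets"]}

```bash
ls; mkdir -p pics
cat > h.py <<'E'
import numpy as np, cv2
from plant import *
def save(name,f): cv2.imwrite('pics/'+f,cv2.cvtColor(grab_frame(name),cv2.COLOR_RGB2BGR))
def ray(cam,u,v,z):
    c=get_calibration(cam);K=np.array(c['camera_matrix']);T=np.array(c['pose'])
    d=np.linalg.inv(K)@[u,v,1];d=T[:3,:3]@[d[0],-d[1],-d[2]];o=T[:3,3]
    return o+d*(z-o[2])/d[2]
def proj(cam,p):
    c=get_calibration(cam);K=np.array(c['camera_matrix']);T=np.array(c['pose'])
    q=T[:3,:3].T@(np.array(p)-T[:3,3]);q=K@[q[0],-q[1],-q[2]];return q[:2]/q[2]
E
python3 - <<'E'
from h import *
s=state();print(s)
save('top','top0.png');save('scene','sc0.png')
for n in ['castor1_c','mat','bin','tray','rotor','cradle','stand','tube','tissues','model']:
    for r in recognise('top',n)[:8]: print(n,np.round(r['point'],3),round(r['score'],2),np.round(proj('top',r['point'])))
E
```

```text
pics
{'time': 0.0, 'joint_pos': array([-1.35304220e+00,  5.33248316e-02,  1.61430917e+00, -6.69640112e-06,
        1.47601532e+00, -1.19014970e-01]), 'joint_vel': array([-4.31880574e-04, -4.72268043e-04,  2.55447257e-03,  6.66105519e-05,
       -1.20887178e-03, -9.69189538e-04]), 'joint_efforts': array([-2.14913111e-03, -3.93693817e+01, -3.70172596e+01, -2.97317974e-04,
        7.26090831e-03, -2.20269447e-05]), 'tool_pos': array([ 0.20638644, -0.58931648,  0.25207378]), 'tool_rot': array([-1.02691269e-03,  9.85856211e-01,  1.67590194e-01, -5.40763898e-05]), 'contact_force': array([ 0.60164667, -0.3484673 , -1.07710364]), 'ft_torque': array([-0.04790135,  0.05068911, -0.01661487]), 'grasp_force': 0.0, 'gripper_width': 1.0029344644159592}
castor1_c [ 0.43  -0.146  0.006] 0.84 [345. 258.]
mat [ 0.489 -0.028  0.007] 0.84 [299. 236.]
bin [ 0.489 -0.361  0.006] 0.66 [428. 234.]
tray [0.701 0.018 0.   ] 0.91 [280. 156.]
tray [ 0.434 -0.02   0.006] 0.68 [296. 257.]
tray [ 0.432 -0.027  0.074] 0.46 [300. 259.]
tray [0.434 0.106 0.008] 0.43 [247. 258.]
rotor [0.442 0.327 0.079] 0.86 [152. 257.]
cradle [0.441 0.305 0.01 ] 0.77 [170. 257.]
stand [0.615 0.349 0.012] 0.68 [153. 189.]
tube [ 0.752 -0.25   0.085] 0.73 [389. 126.]
tissues [0.267 0.308 0.057] 0.73 [162. 329.]
tissues [ 0.435 -0.019  0.007] 0.65 [296. 257.]
tissues [ 0.491 -0.358  0.007] 0.63 [427. 233.]
tissues [0.612 0.351 0.015] 0.53 [152. 190.]
model [ 0.246 -0.297  0.045] 0.9 [412. 334.]
```

Run:
```python
import cv2,numpy as np
a=cv2.imread('pics/top0.png');cv2.imwrite('pics/top0b.png',cv2.resize(a,(800,600),interpolation=cv2.INTER_CUBIC))
```

```text
(no output)
```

View pics/top0b.png

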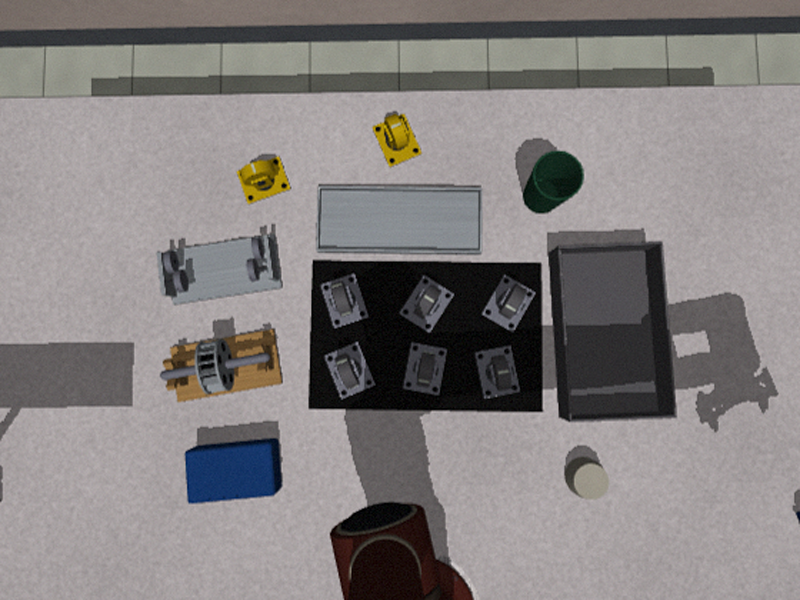

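View pics/sc0.png

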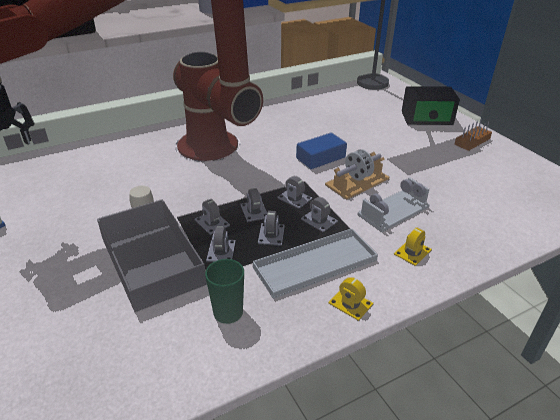

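The top view (800x600) shows six grey castors on the black mat at about (344,299), (427,303), (509,301), (348,371), (427,369) and (498,372). The two yellow look-alikes at (263,180) and (397,138) are off the mat and to be left alone. The grey ones fit the description. The tray is at (400,218), the bin at (612,330), the rotor and cradle at (222,365), and the stand at (220,268). I'll move above the mat for a closer wrist view.

```bash
cat >> h.py <<'E'
def pose():
    s=state();w,x,y,z=s['tool_rot'];psi=2*np.arctan2(y,x);return np.array(s['tool_pos']),(psi+np.pi)%(2*np.pi)-np.pi
def plan(wps,p=None,psi=None,step=.045):
    "wps: (x,y,z,psi,hand[,step]) -> prints rows"
    if p is None: p,psi=pose()
    p=np.array(p,float);out=[]
    for w in wps:
        st=w[5] if len(w)>5 else step
        d=np.array(w[:3])-p;dp=w[3]-psi
        n=max(1,int(np.ceil(max(np.linalg.norm(d)/st,abs(dp)/.1-1e-6))))
        for k in range(n):
            dd=(np.array(w[:3])-p)/(n-k);tw=(psi-w[3])/(n-k)
            t=[round(float(v)*10,3) for v in (dd[0]*np.cos(psi)+dd[1]*np.sin(psi),dd[0]*np.sin(psi)-dd[1]*np.cos(psi),-dd[2])]
            t=[round(v,2) for v in t];tw=round(float(tw)*10,2)
            out.append((t,tw,w[4]));a,b,c=np.array(t)/10
            p=p+[a*np.cos(psi)+b*np.sin(psi),a*np.sin(psi)-b*np.cos(psi),-c];psi=psi-tw/10
        out.append('--')
    for o in out: print(o)
E
python3 - <<'E'
from h import *
plan([(.43,0,.40,0,0)])
c=get_calibration('wrist');print(np.round(c['camera_matrix']),np.round(c['pose'],3))
c=get_calibration('top');print(np.round(c['camera_matrix']),np.round(c['pose'],3))
E
```

```text
([0.27, -0.32, -0.1], 0.22, 0)
([0.26, -0.33, -0.1], 0.22, 0)
([0.26, -0.33, -0.1], 0.23, 0)
([0.25, -0.34, -0.1], 0.22, 0)
([0.24, -0.34, -0.1], 0.23, 0)
([0.23, -0.35, -0.1], 0.22, 0)
([0.23, -0.36, -0.1], 0.23, 0)
([0.22, -0.36, -0.1], 0.22, 0)
([0.21, -0.36, -0.1], 0.23, 0)
([0.2, -0.37, -0.09], 0.22, 0)
([0.19, -0.38, -0.1], 0.23, 0)
([0.18, -0.38, -0.09], 0.22, 0)
([0.17, -0.38, -0.1], 0.23, 0)
([0.17, -0.39, -0.09], 0.22, 0)
([0.16, -0.39, -0.1], 0.23, 0)
--
[[332.   0. 279.]
 [  0. 332. 210.]
 [  0.   0.   1.]] [[ 0.33   0.91   0.253  0.271]
 [-0.944  0.317  0.089 -0.567]
 [ 0.    -0.268  0.963  0.374]
 [ 0.     0.     0.     1.   ]]
[[414.   0. 282.]
 [  0. 414. 209.]
 [  0.   0.   1.]] [[-0.014  0.996 -0.09   0.462]
 [-1.    -0.015 -0.009  0.004]
 [-0.01   0.09   0.996  1.076]
 [ 0.     0.     0.     1.   ]]
```

Call:
apply_moves([
  {"translation": [0.27,-0.32,-0.1],"twist": 0.22,"hand": 0},
  {"translation": [0.26,-0.33,-0.1],"twist": 0.22,"hand": 0},
  {"translation": [0.26,-0.33,-0.1],"twist": 0.23,"hand": 0},
  {"translation": [0.25,-0.34,-0.1],"twist": 0.22,"hand": 0},
  {"translation": [0.24,-0.34,-0.1],"twist": 0.23,"hand": 0},
  {"translation": [0.23,-0.35,-0.1],"twist": 0.22,"hand": 0},
  {"translation": [0.23,-0.36,-0.1],"twist": 0.23,"hand": 0},
  {"translation": [0.22,-0.36,-0.1],"twist": 0.22,"hand": 0},
])

```text
time: 1.4
tool_pos: [0.3266, -0.2738, 0.334]
tool_rot: [0.0, 0.997, 0.078, 0.0]
contact_force: [0.0, -0.2, -0.0]
gripper_width: 0.001
grasp_force: 0.0
```

Call:
apply_moves([
  {"translation": [0.21,-0.36,-0.1],"twist": 0.23,"hand": 0},
  {"translation": [0.2,-0.37,-0.09],"twist": 0.22,"hand": 0},
  {"translation": [0.19,-0.38,-0.1],"twist": 0.23,"hand": 0},
  {"translation": [0.18,-0.38,-0.09],"twist": 0.22,"hand": 0},
  {"translation": [0.17,-0.38,-0.1],"twist": 0.23,"hand": 0},
  {"translation": [0.17,-0.39,-0.09],"twist": 0.22,"hand": 0},
  {"translation": [0.16,-0.39,-0.1],"twist": 0.23,"hand": 0},
  {"translation": [0,0,0],"twist": 0,"hand": 0},
])

```text
time: 2.2
tool_pos: [0.4311, 0.0041, 0.4021]
tool_rot: [-0.0, 1.0, 0.003, 0.001]
contact_force: [-0.8, 0.1, -0.5]
gripper_width: -0.002
grasp_force: 0.0
```

Run:
```python
from h import *
print(pose(),state()['time'],state()['contact_force'])
T=get_calibration('wrist');im=grab_frame('wrist');b=cv2.cvtColor(im,cv2.COLOR_RGB2BGR);cv2.imwrite('pics/w0.png',b);cv2.imwrite('pics/w0b.png',cv2.resize(b,(800,600),interpolation=cv2.INTER_CUBIC))
R=regions_of('wrist','castor1_c')
m=np.zeros((420,560),bool)
for r in R:
    q=r['pixels'];n,l,st,ce=cv2.connectedComponentsWithStats(q.astype(np.uint8))
    print(round(r['score'],2),q.sum(),np.round(np.argwhere(q).mean(0)[::-1]))
for r in recognise('wrist','castor1_c'): print(np.round(r['point'],3),round(r['score'],2))
```

```text
(array([0.43113147, 0.00409787, 0.40206663]), np.float64(0.006873335429886218)) 2.2 [-0.7500385   0.08349321 -0.53117532]
0.56 2295 [380. 167.]
[ 0.429 -0.138  0.019] 0.63
[ 0.426 -0.148  0.071] 0.25
```

View pics/w0b.png

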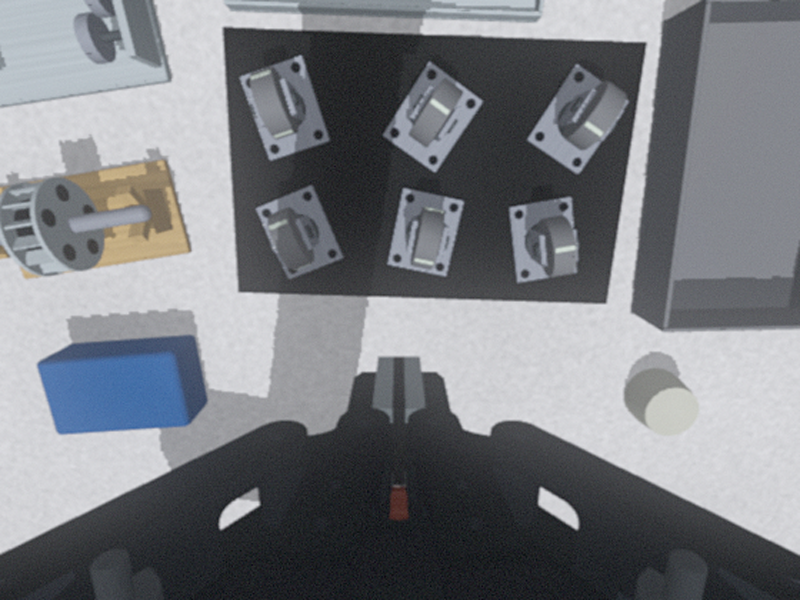

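The wrist view (800x600) shows all six castors on the mat: A(284,107), B(433,116), C(580,118), D(299,231), E(426,231) and F(545,240). Their pale bars are visible. I'll fit the poses by silhouette.

```bash
cat >> h.py <<'E'
from scipy.optimize import minimize
MZ=.003
def parts(x,y,yaw,z0=MZ):
    def box(lx,ly,a,b): return [(i*lx/2,j*ly/2,k) for i in(-1,1) for j in(-1,1) for k in(a,b)]
    t=np.linspace(0,2*np.pi,24)
    P=[box(.084,.066,0,.005),box(.032,.036,.01,.056),[(.03*np.cos(a),j*.011,.045+.03*np.sin(a)) for a in t for j in(-1,1)]]
    c,s=np.cos(yaw),np.sin(yaw)
    return [[(x+c*a-s*b,y+s*a+c*b,z0+k) for a,b,k in p] for p in P]
def projm(c,P):
    K=np.array(c['camera_matrix']);T=np.array(c['pose']);q=(np.array(P)-T[:3,3])@T[:3,:3];q=(q*[1,-1,-1])@K.T;return q[:,:2]/q[:,2:]
def render(c,g,S=4,z0=MZ):
    m=np.zeros((420*S//2*1,560*S//2),np.uint8)
    m=np.zeros((840,1120),np.uint8)
    for p in parts(*g,z0): cv2.fillConvexPoly(m,cv2.convexHull(((projm(c,p)*2+.5)*16).astype(np.int32)),255,shift=4)
    return m
def fit(mask,c,g,z0=MZ,rad=45):
    M=cv2.resize(mask.astype(np.uint8)*255,(1120,840),interpolation=cv2.INTER_LINEAR)>127
    u=projm(c,[(g[0],g[1],.03)])[0]*2
    yy,xx=np.mgrid[:840,:1120];W=np.hypot(xx-u[0],yy-u[1])<2*rad
    M=M&W
    def f(v):
        r=render(c,v,z0=z0)>127;return -(r&M).sum()/((r|M)&W).sum()
    best=None
    for d in(-.2,0,.2):
        g1=np.array(g)+[0,0,d]
        s=np.array([g1]+[g1+e for e in np.diag([.008,.008,.15])])
        o=minimize(f,g1,method='Nelder-Mead',options=dict(initial_simplex=s,xatol=2e-4,fatol=1e-4))
        if best is None or o.fun<best.fun: best=o
    return best.x,-best.fun
E
python3 - <<'E'
from h import *
import json
b=cv2.imread('pics/w0.png');g=cv2.GaussianBlur(cv2.cvtColor(b,cv2.COLOR_BGR2GRAY),(3,3),0)
c=get_calibration('wrist')
print(np.percentile(g[30:205,165:445],[5,25,50,60,70,80,90]))
mask=g>50
I=dict(A=(284,107,.32),B=(433,116,-.58),C=(580,118,-.58),D=(299,231,.4),E=(426,231,-.19),F=(545,240,.1))
out={};vis=b.copy()
for k,(u,v,yaw) in I.items():
    p=ray('wrist',u*.7,v*.7,.008);x,s=fit(mask,c,(p[0],p[1],yaw));out[k]=[float(t) for t in x];print(k,np.round(p,3),np.round(x,4),round(s,3))
    r=cv2.resize(render(c,x),(560,420));cs,_=cv2.findContours((r>127).astype(np.uint8),0,1);cv2.drawContours(vis,cs,-1,(0,0,255),1)
json.dump(out,open('poses.json','w'))
vis=np.hstack([vis[20:220,150:460]]);m=cv2.cvtColor((mask*255).astype(np.uint8),cv2.COLOR_GRAY2BGR)[20:220,150:460]
cv2.imwrite('pics/fit.png',cv2.resize(np.vstack([vis,m]),None,fx=1.45,fy=1.45))
for n in ['mat','bin','tray','rotor','cradle','stand']:
    for r in recognise('wrist',n)[:2]: print(n,np.round(r['point'],3),round(r['score'],2))
E
```

```text
[ 37.  51.  64.  74.  95. 117. 148.]
A [0.557 0.116 0.008] [ 0.56    0.1396 -0.4151] 0.591
B [ 0.548 -0.035  0.008] [ 0.5475 -0.0351 -0.5473] 0.59
C [ 0.546 -0.184  0.008] [ 0.5504 -0.2071  0.408 ] 0.524
D [0.432 0.108 0.008] [0.4233 0.1333 0.4605] 0.475
E [ 0.432 -0.029  0.008] [ 0.4302 -0.0272 -0.2258] 0.445
F [ 0.422 -0.159  0.008] [ 0.4155 -0.1857 -0.4176] 0.438
mat [ 0.503 -0.018  0.006] 0.88
bin [ 0.496 -0.334  0.006] 0.62
tray [0.548 0.112 0.009] 0.59
tray [ 0.642 -0.005  0.011] 0.56
rotor [0.448 0.318 0.08 ] 0.96
rotor [ 0.436 -0.022  0.073] 0.24
cradle [0.458 0.273 0.01 ] 0.8
stand [0.606 0.319 0.011] 0.79
```

View pics/fit.png

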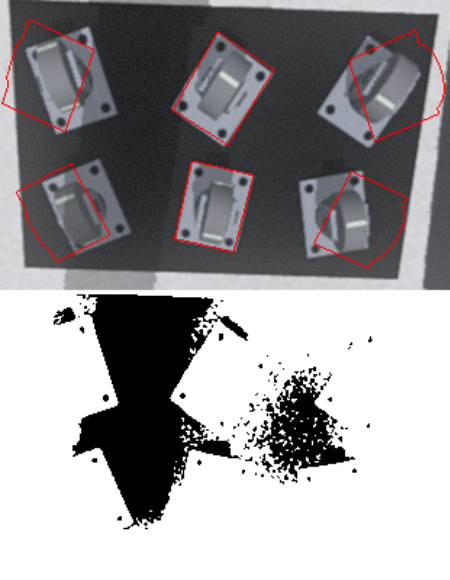

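```bash
cat > f2.py <<'E'
from h import *
import json
b=cv2.imread('pics/w0.png');g=cv2.GaussianBlur(cv2.cvtColor(b,cv2.COLOR_BGR2GRAY),(3,3),0)
c=get_calibration('wrist')
I=dict(A=(284,107,.32),B=(433,116,-.58),C=(580,118,-.58),D=(299,231,.4),E=(426,231,-.19),F=(545,240,.1))
out={};vis=b.copy();mm=np.zeros_like(g)
for k,(u,v,yaw) in I.items():
    u*=.7;v*=.7;p=ray('wrist',u,v,.008)
    y0,y1,x0,x1=int(v-42),int(v+42),int(u-45),int(u+45);y0=max(y0,24)
    w=g[y0:y1,x0:x1];t=np.median(w[w<90]);t=88
    mask=np.zeros(g.shape,bool);mask[y0:y1,x0:x1]=w>t
    mask=cv2.morphologyEx(mask.astype(np.uint8),cv2.MORPH_CLOSE,np.ones((7,7)))
    n,l,st,_=cv2.connectedComponentsWithStats(mask);j=1+np.argmax(st[1:,4]) if l[int(v),int(u)]==0 else l[int(v),int(u)]
    mask=l==j;mm|=(mask*255).astype(np.uint8)
    x,s=fit(mask,c,(p[0],p[1],yaw));out[k]=[float(t) for t in x];print(k,np.round(p,3),np.round(x,4),round(s,3))
    r=cv2.resize(render(c,x),(560,420));cs,_=cv2.findContours((r>127).astype(np.uint8),0,1);cv2.drawContours(vis,cs,-1,(0,0,255),1)
json.dump(out,open('poses.json','w'))
m=cv2.cvtColor(mm,cv2.COLOR_GRAY2BGR)[20:220,150:460]
cv2.imwrite('pics/fit2.png',cv2.resize(np.vstack([vis[20:220,150:460],m]),None,fx=1.45,fy=1.45))
E
python3 f2.py
```

```text
A [0.557 0.115 0.008] [0.5551 0.115  0.2974] 0.971
B [ 0.548 -0.036  0.008] [ 0.546  -0.0348 -0.5934] 0.979
C [ 0.546 -0.185  0.008] [ 0.5432 -0.1827 -0.5653] 0.83
D [0.432 0.107 0.008] [0.4299 0.1079 0.365 ] 0.938
E [ 0.432 -0.03   0.008] [ 0.4294 -0.0283 -0.2084] 0.975
F [ 0.422 -0.159  0.008] [ 0.4208 -0.158   0.1694] 0.949
```

View pics/fit2.png

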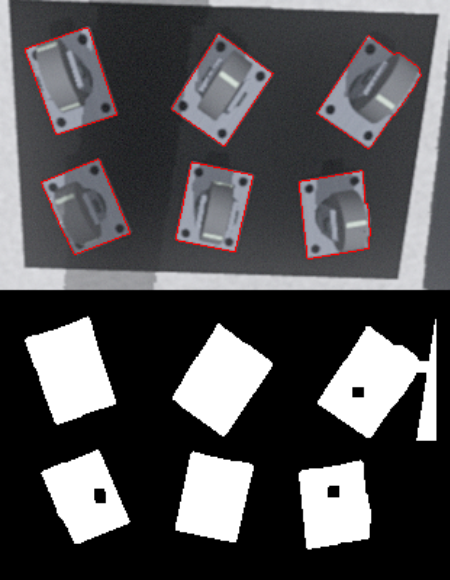

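```bash
cat >> h.py <<'E'
import json
def brush(k,z=.099,**kw):
    x,y,a=json.load(open('poses.json'))[k];u=np.array([np.cos(a),np.sin(a)])
    w=lambda d,z,*s:(x+d*u[0],y+d*u[1],z,a,0)+s
    plan([w(.036,.13),w(.036,z),w(-.064,z,.025)],**kw)
E
python3 - <<'E'
from h import *
brush('E')
E
```

```text
([0.05, 0.05, 0.39], 0.29, 0)
([0.05, 0.05, 0.39], 0.3, 0)
([0.05, 0.05, 0.38], 0.29, 0)
([0.05, 0.04, 0.39], 0.3, 0)
([0.06, 0.04, 0.38], 0.29, 0)
([0.06, 0.04, 0.39], 0.3, 0)
([0.06, 0.05, 0.38], 0.29, 0)
--
([-0.0, -0.0, 0.31], 0.0, 0)
--
([-0.2, -0.0, 0.0], 0.0, 0)
([-0.2, -0.0, 0.0], 0.0, 0)
([-0.2, -0.0, 0.0], 0.0, 0)
([-0.2, -0.0, 0.0], 0.0, 0)
([-0.2, -0.0, 0.0], 0.0, 0)
--
```

Call:
apply_moves([
  {"translation": [0.05,0.05,0.39],"twist": 0.29,"hand": 0},
  {"translation": [0.05,0.05,0.39],"twist": 0.3,"hand": 0},
  {"translation": [0.05,0.05,0.38],"twist": 0.29,"hand": 0},
  {"translation": [0.05,0.04,0.39],"twist": 0.3,"hand": 0},
  {"translation": [0.06,0.04,0.38],"twist": 0.29,"hand": 0},
  {"translation": [0.06,0.04,0.39],"twist": 0.3,"hand": 0},
  {"translation": [0.06,0.05,0.38],"twist": 0.29,"hand": 0},
  {"translation": [0,0,0],"twist": 0,"hand": 0},
])

```text
time: 3.45
tool_pos: [0.4612, -0.0351, 0.1243]
tool_rot: [-0.001, 0.995, -0.104, -0.006]
contact_force: [-0.8, -0.5, 0.8]
gripper_width: 0.0
grasp_force: 0.0
```

Run:
```python
from h import *
print(pose(),state()['contact_force'])
brush('E')
```

```text
(array([ 0.46116626, -0.03511323,  0.12426306]), np.float64(-0.20815417500035016)) [-0.77133462 -0.50012984  0.83033128]
([0.04, -0.0, -0.06], 0.0, 0)
--
([-0.01, -0.0, 0.31], 0.0, 0)
--
([-0.25, -0.0, 0.0], 0.0, 0)
([-0.25, -0.0, 0.0], 0.0, 0)
([-0.25, -0.0, 0.0], 0.0, 0)
([-0.24, -0.0, 0.0], 0.0, 0)
--
```

Call:
apply_moves([
  {"translation": [0.04,0,0],"twist": 0,"hand": 0},
  {"translation": [0,0,0],"twist": 0,"hand": 0},
])

```text
time: 3.65
tool_pos: [0.471, -0.0365, 0.133]
tool_rot: [0.0, 0.995, -0.103, 0.002]
contact_force: [-1.2, -0.5, -0.1]
gripper_width: 0.0
grasp_force: 0.0
```

Run:
```python
from h import *
print(pose(),state()['contact_force'],state()['tool_rot'],state()['joint_vel'])
brush('E')
```

```text
(array([ 0.47096392, -0.03647203,  0.13302726]), np.float64(-0.20631344060963253)) [-1.24573945 -0.538568   -0.12241148] [ 2.37578508e-04  9.94681624e-01 -1.02973611e-01  2.20146702e-03] [ 0.00673932 -0.01754575 -0.00324866  0.00078407  0.00409737  0.00126261]
([-0.06, 0.01, 0.03], 0.02, 0)
--
([-0.0, -0.0, 0.31], 0.0, 0)
--
([-0.2, -0.0, 0.0], 0.0, 0)
([-0.2, -0.0, 0.0], 0.0, 0)
([-0.2, -0.0, 0.0], 0.0, 0)
([-0.2, -0.0, 0.0], 0.0, 0)
([-0.2, -0.01, 0.0], 0.0, 0)
--
```

Call:
apply_moves([
  {"translation": [-0.06,0,0.17],"twist": 0,"hand": 0},
  {"translation": [0,0,0.17],"twist": 0,"hand": 0},
  {"translation": [0,0,0],"twist": 0,"hand": 0},
  {"translation": [0,0,0],"twist": 0,"hand": 0},
])

```text
time: 4.05
tool_pos: [0.4644, -0.0348, 0.0983]
tool_rot: [0.0, 0.995, -0.103, 0.001]
contact_force: [0.6, -0.2, -0.2]
gripper_width: 0.004
grasp_force: 0.0
```

Run:
```python
from h import *
print(pose(),state()['contact_force'])
b=cv2.cvtColor(grab_frame('wrist'),cv2.COLOR_RGB2BGR);cv2.imwrite('pics/e_pre.png',b)
brush('E')
```

```text
(array([ 0.46441964, -0.0348465 ,  0.0983275 ]), np.float64(-0.2058951629283685)) [ 0.62142108 -0.19246732 -0.16020019]
([0.0, 0.01, -0.32], 0.02, 0)
--
([0.0, -0.0, 0.32], 0.0, 0)
--
([-0.25, -0.0, -0.0], 0.0, 0)
([-0.25, -0.0, -0.0], 0.0, 0)
([-0.25, -0.0, -0.0], 0.0, 0)
([-0.25, -0.0, -0.01], 0.0, 0)
--
```

Call:
apply_moves([
  {"translation": [-0.15,0,0],"twist": 0,"hand": 0},
  {"translation": [-0.25,0,0],"twist": 0,"hand": 0},
  {"translation": [-0.25,0,0],"twist": 0,"hand": 0},
  {"translation": [-0.25,0,0],"twist": 0,"hand": 0},
  {"translation": [-0.15,0,0],"twist": 0,"hand": 0},
])

```text
time: 4.6
tool_pos: [0.3602, -0.0131, 0.0977]
tool_rot: [0.0, 0.995, -0.103, 0.001]
contact_force: [-0.3, -0.6, 0.0]
gripper_width: -0.001
grasp_force: 0.0
```

```bash
cat >> h.py <<'E'
def look(k,tag,n=4):
    "crops round the wheel top, rectified to castor axes at wheel-top height"
    x,y,a=json.load(open('poses.json'))[k];u=np.array([np.cos(a),np.sin(a)]);v=np.array([-u[1],u[0]])
    L=[]
    for i in range(n):
        c=get_calibration('wrist');b=cv2.cvtColor(grab_frame('wrist'),cv2.COLOR_RGB2BGR)
        W=[(x+s*.045*u[0]+t*.045*v[0],y+s*.045*u[1]+t*.045*v[1],.07) for s,t in((1,1),(1,-1),(-1,-1),(-1,1))]
        H=cv2.getPerspectiveTransform(projm(c,W).astype(np.float32),np.float32([[0,0],[150,0],[150,150],[0,150]]))
        L.append(cv2.warpPerspective(b,H,(150,150)))
    s=np.hstack(L);cv2.imwrite(f'pics/{tag}.png',s)
    print('diffs',[round(float(np.abs(L[i+1][40:110,40:110].astype(float)-L[i][40:110,40:110]).mean()),1) for i in range(n-1)])
    return s
E
python3 - <<'E'
from h import *
print(pose(),state()['contact_force'])
look('E','e_post')
E
```

```text
(array([ 0.36021581, -0.01307551,  0.09774916]), np.float64(-0.20597103241413084)) [-0.29864945 -0.58006381  0.00405456]
diffs [7.9, 9.0, 8.6]
```

View pics/e_post.png

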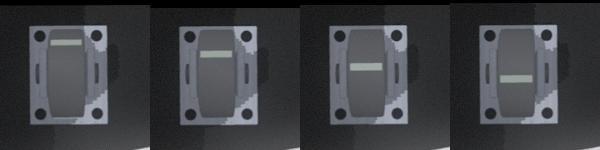

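The strip of four frames shows a pale bar marching down the tread, so E's wheel coasts and is free. Next is F.

```bash
cat >> h.py <<'E'
def appr(k,z=.0985,zh=.115):
    x,y,a=json.load(open('poses.json'))[k];p,psi=pose();print(p,psi,state()['contact_force'])
    u=np.array([np.cos(a),np.sin(a)]);q=np.array([x,y])+.036*u
    plan([(p[0],p[1],zh,psi,0),(q[0],q[1],zh,a,0,.04),(q[0],q[1],z,a,0)])
E
python3 -c "
from h import *
appr('F')"
```

```text
[ 0.36175173 -0.0134596   0.09783363] -0.2061025511859058 [ 0.36220797  1.62645132 -0.39374242]
([0.0, -0.0, -0.17], 0.0, 0)
--
([0.24, 0.23, -0.0], -0.75, 0)
([0.22, 0.25, -0.0], -0.75, 0)
([0.21, 0.27, -0.0], -0.75, 0)
([0.18, 0.28, -0.0], -0.75, 0)
([0.17, 0.29, -0.0], -0.76, 0)
--
([-0.01, 0.0, 0.16], 0.0, 0)
--
```

Call:
apply_moves([
  {"translation": [0,0,-0.2],"twist": 0,"hand": 0},
  {"translation": [0.24,0.23,0],"twist": -0.75,"hand": 0},
  {"translation": [0.22,0.25,0],"twist": -0.75,"hand": 0},
  {"translation": [0.21,0.27,0],"twist": -0.75,"hand": 0},
  {"translation": [0.18,0.28,0],"twist": -0.75,"hand": 0},
  {"translation": [0.17,0.29,0],"twist": -0.76,"hand": 0},
  {"translation": [0,0,0],"twist": 0,"hand": 0},
  {"translation": [0,0,0.19],"twist": 0,"hand": 0},
])

```text
time: 5.6
tool_pos: [0.4587, -0.1534, 0.1001]
tool_rot: [0.001, 0.996, 0.084, 0.003]
contact_force: [0.8, -0.3, -0.3]
gripper_width: 0.001
grasp_force: 0.0
```

Call:
apply_moves([
  {"translation": [0,0,0],"twist": 0,"hand": 0},
  {"translation": [0,0,0],"twist": 0,"hand": 0},
  {"translation": [0,0,0],"twist": 0,"hand": 0},
])

```text
time: 5.9
tool_pos: [0.4558, -0.1512, 0.0981]
tool_rot: [0.0, 0.996, 0.085, 0.0]
contact_force: [-0.2, -0.3, 0.4]
gripper_width: 0.002
grasp_force: 0.0
```

```bash
python3 -c "
from h import *
p,s=pose();print(p,s);brush('F')"
```

```text
[ 0.45582964 -0.15119789  0.09807372] 0.17011074521637148
([0.0, 0.01, -0.32], 0.01, 0)
--
([0.0, -0.0, 0.31], -0.0, 0)
--
([-0.25, -0.0, 0.0], -0.0, 0)
([-0.25, -0.0, 0.0], -0.0, 0)
([-0.25, -0.0, 0.0], -0.0, 0)
([-0.25, -0.0, 0.0], -0.0, 0)
--
```

Call:
apply_moves([
  {"translation": [-0.15,0,0],"twist": 0,"hand": 0},
  {"translation": [-0.25,0,0],"twist": 0,"hand": 0},
  {"translation": [-0.25,0,0],"twist": 0,"hand": 0},
  {"translation": [-0.25,0,0],"twist": 0,"hand": 0},
  {"translation": [-0.15,0,0],"twist": 0,"hand": 0},
])

```text
time: 6.4
tool_pos: [0.3511, -0.1691, 0.098]
tool_rot: [0.001, 0.996, 0.085, 0.001]
contact_force: [0.1, 0.6, -0.2]
gripper_width: -0.002
grasp_force: 0.0
```

```bash
python3 -c "
from h import *
print(pose(),state()['contact_force']);look('F','f_post');appr('C')"
```

```text
(array([ 0.35105062, -0.16912371,  0.09802413]), np.float64(0.16965620613866772)) [ 0.08743286  0.64917745 -0.19465328]
diffs [4.5, 3.1, 5.0]
[ 0.352635   -0.16932341  0.09823371] 0.16939324574701686 [-0.42420969  0.02318805  0.52302356]
([0.0, 0.0, -0.17], 0.0, 0)
--
([0.27, 0.09, 0.0], 0.92, 0)
([0.27, 0.06, 0.0], 0.92, 0)
([0.28, 0.04, 0.0], 0.92, 0)
([0.28, 0.01, 0.0], 0.92, 0)
([0.28, -0.01, 0.0], 0.92, 0)
([0.27, -0.04, 0.0], 0.92, 0)
([0.27, -0.07, 0.0], 0.91, 0)
([0.26, -0.09, 0.0], 0.92, 0)
--
([0.0, 0.0, 0.17], -0.0, 0)
--
```

Call:
apply_moves([
  {"translation": [0,0,-0.2],"twist": 0,"hand": 0},
  {"translation": [0.27,0.09,0],"twist": 0.92,"hand": 0},
  {"translation": [0.27,0.06,0],"twist": 0.92,"hand": 0},
  {"translation": [0.28,0.04,0],"twist": 0.92,"hand": 0},
  {"translation": [0.28,0.01,0],"twist": 0.92,"hand": 0},
  {"translation": [0.28,-0.01,0],"twist": 0.92,"hand": 0},
  {"translation": [0.27,-0.04,0],"twist": 0.92,"hand": 0},
  {"translation": [0.27,-0.07,0],"twist": 0.91,"hand": 0},
])

```text
time: 7.4
tool_pos: [0.5478, -0.1973, 0.1172]
tool_rot: [-0.0, 0.972, -0.236, 0.0]
contact_force: [-0.1, -0.1, -0.3]
gripper_width: -0.001
grasp_force: 0.0
```

Call:
apply_moves([
  {"translation": [0.26,-0.09,0],"twist": 0.92,"hand": 0},
  {"translation": [0,0,0],"twist": 0,"hand": 0},
  {"translation": [0,0,0.2],"twist": 0,"hand": 0},
  {"translation": [0,0,0],"twist": 0,"hand": 0},
  {"translation": [0,0,0],"twist": 0,"hand": 0},
  {"translation": [0,0,0],"twist": 0,"hand": 0},
])

```text
time: 8.0
tool_pos: [0.5729, -0.2014, 0.0981]
tool_rot: [0.0, 0.96, -0.279, 0.0]
contact_force: [0.2, -0.0, 0.7]
gripper_width: -0.0
grasp_force: 0.0
```

```bash
python3 -c "
from h import *
p,s=pose();print(p,s);brush('C')"
```

```text
[ 0.57289737 -0.20143431  0.09807064] -0.5647367547376456
([0.01, 0.0, -0.32], 0.01, 0)
--
([-0.0, 0.0, 0.31], -0.0, 0)
--
([-0.2, 0.0, 0.0], -0.0, 0)
([-0.2, 0.0, 0.0], -0.0, 0)
([-0.2, 0.0, 0.0], -0.0, 0)
([-0.2, 0.0, 0.0], -0.0, 0)
([-0.2, 0.0, 0.0], -0.0, 0)
--
```

View pics/f_post.png

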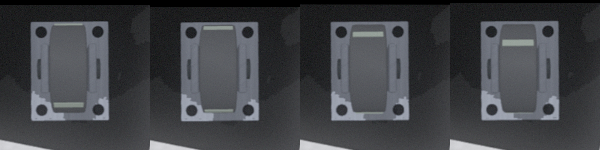

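F's bars move between frames (the top bar goes from row 23 to row 43), so F is free. Now brush C.

Call:
apply_moves([
  {"translation": [-0.15,0,0],"twist": 0,"hand": 0},
  {"translation": [-0.25,0,0],"twist": 0,"hand": 0},
  {"translation": [-0.25,0,0],"twist": 0,"hand": 0},
  {"translation": [-0.25,0,0],"twist": 0,"hand": 0},
  {"translation": [-0.15,0,0],"twist": 0,"hand": 0},
])

```text
time: 8.5
tool_pos: [0.483, -0.1446, 0.0981]
tool_rot: [0.0, 0.96, -0.279, 0.0]
contact_force: [-0.1, -0.0, -0.3]
gripper_width: 0.001
grasp_force: 0.0
```

```bash
python3 -c "
from h import *
print(pose(),state()['contact_force']);look('C','c_post');appr('B')"
```

```text
(array([ 0.48297957, -0.14456797,  0.09808628]), np.float64(-0.5649047961493254)) [-0.08454289 -0.02924905 -0.28030936]
diffs [7.1, 9.1, 9.4]
[ 0.48472576 -0.14563551  0.09838839] -0.5651024378992089 [ 0.64066553 -0.53862537  0.01704081]
([0.0, -0.0, -0.17], 0.0, 0)
--
([0.07, -0.31, 0.0], 0.07, 0)
([0.07, -0.32, 0.0], 0.07, 0)
([0.07, -0.31, 0.0], 0.07, 0)
([0.06, -0.32, 0.0], 0.07, 0)
--
([0.0, 0.0, 0.17], 0.0, 0)
--
```

Call:
apply_moves([
  {"translation": [0,0,-0.2],"twist": 0,"hand": 0},
  {"translation": [0.07,-0.31,0],"twist": 0.07,"hand": 0},
  {"translation": [0.07,-0.32,0],"twist": 0.07,"hand": 0},
  {"translation": [0.07,-0.31,0],"twist": 0.07,"hand": 0},
  {"translation": [0.06,-0.32,0],"twist": 0.07,"hand": 0},
  {"translation": [0,0,0],"twist": 0,"hand": 0},
  {"translation": [0,0,0.2],"twist": 0,"hand": 0},
  {"translation": [0,0,0],"twist": 0,"hand": 0},
])

```text
time: 9.5
tool_pos: [0.574, -0.0544, 0.0949]
tool_rot: [0.0, 0.956, -0.292, -0.002]
contact_force: [-1.0, -0.3, -0.9]
gripper_width: 0.004
grasp_force: 0.0
```

Call:
apply_moves([
  {"translation": [0,0,0],"twist": 0,"hand": 0},
  {"translation": [0,0,0],"twist": 0,"hand": 0},
])

```text
time: 9.7
tool_pos: [0.5757, -0.0549, 0.0982]
tool_rot: [0.0, 0.956, -0.293, 0.001]
contact_force: [0.4, -0.1, 1.2]
gripper_width: -0.0
grasp_force: 0.0
```

```bash
python3 -c "
from h import *
p,s=pose();print(p,s);brush('B')"
```

```text
[ 0.57565809 -0.05491361  0.09815158] -0.593902584405944
([0.0, -0.0, -0.32], -0.01, 0)
--
([0.0, -0.0, 0.31], 0.0, 0)
--
([-0.25, -0.0, 0.0], 0.0, 0)
([-0.25, -0.0, 0.0], 0.0, 0)
([-0.25, -0.0, 0.0], 0.0, 0)
([-0.25, -0.0, 0.0], 0.0, 0)
--
```

Call:
apply_moves([
  {"translation": [-0.15,0,0],"twist": 0,"hand": 0},
  {"translation": [-0.25,0,0],"twist": 0,"hand": 0},
  {"translation": [-0.25,0,0],"twist": 0,"hand": 0},
  {"translation": [-0.25,0,0],"twist": 0,"hand": 0},
  {"translation": [-0.15,0,0],"twist": 0,"hand": 0},
])

```text
time: 10.2
tool_pos: [0.4874, 0.0048, 0.0982]
tool_rot: [-0.0, 0.956, -0.292, 0.001]
contact_force: [0.7, -0.3, -0.3]
gripper_width: 0.003
grasp_force: 0.0
```

```bash
python3 -c "
from h import *
print(pose(),state()['contact_force']);look('B','b_post');appr('A')"
```

```text
(array([0.48736951, 0.00482961, 0.09815327]), np.float64(-0.5932863781525302)) [ 0.65870754 -0.25787967 -0.31230847]
diffs [4.2, 4.0, 3.5]
[0.48900385 0.00404652 0.0983139 ] -0.5932683480378023 [ 0.0282023  -0.572756    1.04782594]
([0.0, -0.0, -0.17], 0.0, 0)
--
([0.02, -0.17, 0.0], -0.99, 0)
([0.03, -0.17, 0.0], -0.99, 0)
([0.05, -0.17, 0.0], -0.99, 0)
([0.07, -0.16, 0.0], -0.99, 0)
([0.08, -0.15, 0.0], -0.99, 0)
([0.1, -0.15, 0.0], -0.99, 0)
([0.11, -0.14, 0.0], -0.99, 0)
([0.13, -0.12, 0.0], -0.99, 0)
([0.14, -0.11, 0.0], -0.99, 0)
--
([-0.0, -0.0, 0.17], 0.0, 0)
--
```

Blocks run in sequence, so I'll do A in one go.

Call:
apply_moves([
  {"translation": [0,0,-0.2],"twist": 0,"hand": 0},
  {"translation": [0.02,-0.17,0],"twist": -0.99,"hand": 0},
  {"translation": [0.03,-0.17,0],"twist": -0.99,"hand": 0},
  {"translation": [0.05,-0.17,0],"twist": -0.99,"hand": 0},
  {"translation": [0.07,-0.16,0],"twist": -0.99,"hand": 0},
  {"translation": [0.08,-0.15,0],"twist": -0.99,"hand": 0},
  {"translation": [0.1,-0.15,0],"twist": -0.99,"hand": 0},
  {"translation": [0.11,-0.14,0],"twist": -0.99,"hand": 0},
])

```text
time: 11.2
tool_pos: [0.5676, 0.099, 0.1177]
tool_rot: [0.0, 0.999, 0.051, 0.001]
contact_force: [-0.4, 0.0, -0.4]
gripper_width: 0.001
grasp_force: 0.0
```

Call:
apply_moves([
  {"translation": [0.13,-0.12,0],"twist": -0.99,"hand": 0},
  {"translation": [0.14,-0.11,0],"twist": -0.99,"hand": 0},
  {"translation": [0,0,0],"twist": 0,"hand": 0},
  {"translation": [0,0,0.2],"twist": 0,"hand": 0},
  {"translation": [0,0,0],"twist": 0,"hand": 0},
  {"translation": [0,0,0],"twist": 0,"hand": 0},
  {"translation": [0,0,0],"twist": 0,"hand": 0},
])

```text
time: 11.9
tool_pos: [0.5895, 0.1254, 0.0981]
tool_rot: [0.0, 0.989, 0.148, 0.0]
contact_force: [0.6, -0.1, 0.5]
gripper_width: 0.007
grasp_force: 0.0
```

```bash
python3 -c "
from h import *
p,s=pose();print(p,s);brush('A')"
```

```text
[0.58951566 0.12541382 0.09808654] 0.29664593683107965
([0.0, -0.0, -0.32], -0.01, 0)
--
([0.0, -0.0, 0.31], 0.0, 0)
--
([-0.25, -0.0, 0.0], 0.0, 0)
([-0.25, -0.0, 0.0], 0.0, 0)
([-0.25, -0.0, 0.0], 0.0, 0)
([-0.25, -0.0, 0.0], 0.0, 0)
--
```

Call:
apply_moves([
  {"translation": [-0.15,0,0],"twist": 0,"hand": 0},
  {"translation": [-0.25,0,0],"twist": 0,"hand": 0},
  {"translation": [-0.25,0,0],"twist": 0,"hand": 0},
  {"translation": [-0.25,0,0],"twist": 0,"hand": 0},
  {"translation": [-0.15,0,0],"twist": 0,"hand": 0},
])

```text
time: 12.4
tool_pos: [0.4877, 0.0946, 0.0981]
tool_rot: [0.0, 0.989, 0.148, 0.0]
contact_force: [0.5, -0.5, -0.4]
gripper_width: -0.002
grasp_force: 0.0
```

```bash
python3 -c "
from h import *
print(pose(),state()['contact_force']);look('A','a_post');appr('D')"
```

```text
(array([0.4876849 , 0.09455051, 0.09806912]), np.float64(0.29703974828147084)) [ 0.49660311 -0.4601678  -0.36151873]
diffs [2.5, 2.4, 2.4]
[0.48955413 0.09500888 0.09833824] 0.29724819945739656 [ 0.13396362  0.06509171 -0.33752928]
([0.0, 0.0, -0.17], 0.0, 0)
--
([-0.17, -0.32, 0.0], -0.68, 0)
--
([-0.0, -0.0, 0.17], 0.0, 0)
--
```

Call:
apply_moves([
  {"translation": [0,0,-0.2],"twist": 0,"hand": 0},
  {"translation": [-0.17,-0.32,0],"twist": -0.68,"hand": 0},
  {"translation": [0,0,0],"twist": 0,"hand": 0},
  {"translation": [0,0,0.2],"twist": 0,"hand": 0},
  {"translation": [0,0,0],"twist": 0,"hand": 0},
  {"translation": [0,0,0],"twist": 0,"hand": 0},
  {"translation": [0,0,0],"twist": 0,"hand": 0},
])

```text
time: 13.3
tool_pos: [0.4639, 0.1205, 0.098]
tool_rot: [0.0, 0.983, 0.182, 0.0]
contact_force: [0.8, 0.1, -0.3]
gripper_width: -0.003
grasp_force: 0.0
```

Call:
apply_moves([
  {"translation": [-0.15,0,0],"twist": 0,"hand": 0},
  {"translation": [-0.25,0,0],"twist": 0,"hand": 0},
  {"translation": [-0.25,0,0],"twist": 0,"hand": 0},
  {"translation": [-0.25,0,0],"twist": 0,"hand": 0},
  {"translation": [-0.15,0,0],"twist": 0,"hand": 0},
])

```text
time: 13.8
tool_pos: [0.3644, 0.0826, 0.0978]
tool_rot: [0.0, 0.983, 0.182, 0.0]
contact_force: [-0.4, 0.3, 0.6]
gripper_width: 0.0
grasp_force: 0.0
```

```bash
python3 -c "
from h import *
print(pose(),state()['contact_force']);look('D','d_post')
c=None
m=np.vstack([cv2.imread(f'pics/{k}_post.png') for k in 'cbad']);cv2.imwrite('pics/mont.png',m)
print(state()['time'])"
```

```text
(array([0.36435437, 0.08263018, 0.09783669]), np.float64(0.3652309847633406)) [-0.44051134  0.29449793  0.57009905]
diffs [2.4, 2.5, 2.3]
14.0
```

View pics/mont.png

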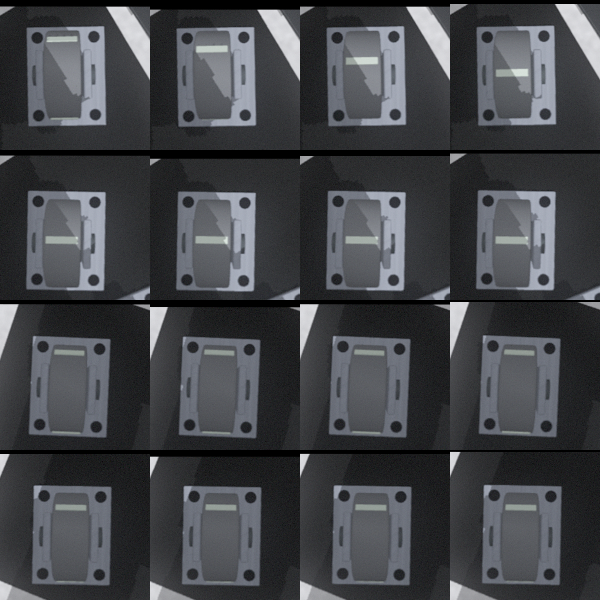

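The montage rows are C, B, A and D. C's bar moves, so it is free. The bars on B, A and D stay put while their plates were dragged 6–9 mm by the finger, so those three bind. A, B and D go to the bin; C, E and F go to the tray. I'll rise for a wide view to refit the poses and locate the fixtures.

```bash
python3 -c "
from h import *
plan([(.45,.02,.46,0,1,.04)])"
```

```text
([0.06, 0.09, -0.36], 0.37, 1)
([0.06, 0.09, -0.36], 0.36, 1)
([0.06, 0.08, -0.36], 0.37, 1)
([0.07, 0.08, -0.36], 0.36, 1)
([0.07, 0.08, -0.36], 0.37, 1)
([0.07, 0.08, -0.36], 0.36, 1)
([0.07, 0.07, -0.36], 0.37, 1)
([0.07, 0.07, -0.37], 0.36, 1)
([0.08, 0.07, -0.36], 0.37, 1)
([0.08, 0.07, -0.37], 0.36, 1)
--
```

Call:
apply_moves([
  {"translation": [0.06,0.09,-0.36],"twist": 0.37,"hand": 1},
  {"translation": [0.06,0.09,-0.36],"twist": 0.36,"hand": 1},
  {"translation": [0.06,0.08,-0.36],"twist": 0.37,"hand": 1},
  {"translation": [0.07,0.08,-0.36],"twist": 0.36,"hand": 1},
  {"translation": [0.07,0.08,-0.36],"twist": 0.37,"hand": 1},
  {"translation": [0.07,0.08,-0.36],"twist": 0.36,"hand": 1},
  {"translation": [0.07,0.07,-0.36],"twist": 0.37,"hand": 1},
  {"translation": [0.07,0.07,-0.37],"twist": 0.36,"hand": 1},
])

```text
time: 14.8
tool_pos: [0.4332, 0.0333, 0.3882]
tool_rot: [-0.0, 0.999, 0.036, 0.0]
contact_force: [0.4, -0.4, -0.5]
gripper_width: 1.002
grasp_force: 0.0
```

Call:
apply_moves([
  {"translation": [0.08,0.07,-0.36],"twist": 0.37,"hand": 1},
  {"translation": [0.08,0.07,-0.37],"twist": 0.36,"hand": 1},
  {"translation": [0,0,0],"twist": 0,"hand": 1},
  {"translation": [0,0,0],"twist": 0,"hand": 1},
])

```text
time: 15.2
tool_pos: [0.4499, 0.0202, 0.4604]
tool_rot: [0.0, 1.0, 0.0, 0.001]
contact_force: [0.1, -0.0, -0.1]
gripper_width: 0.999
grasp_force: 0.0
```

```bash
cat > f3.py <<'E'
from h import *
import sys,pickle
def refit(fn,thr=88,keys='ABCDEF',upd=True):
    c=get_calibration('wrist');b=cv2.cvtColor(grab_frame('wrist'),cv2.COLOR_RGB2BGR);cv2.imwrite(f'pics/{fn}.png',b);pickle.dump(c,open(f'{fn}.pkl','wb'))
    g=cv2.GaussianBlur(cv2.cvtColor(b,cv2.COLOR_BGR2GRAY),(3,3),0);P=json.load(open('poses.json'));vis=b.copy()
    for k in keys:
        x,y,a=P[k];u,v=projm(c,[(x,y,.02)])[0];R=38
        y0,y1,x0,x1=max(int(v-R),0),int(v+R),max(int(u-R),0),int(u+R)
        mask=np.zeros(g.shape,np.uint8);mask[y0:y1,x0:x1]=g[y0:y1,x0:x1]>thr
        mask=cv2.morphologyEx(mask,cv2.MORPH_CLOSE,np.ones((5,5)))
        n,l,st,_=cv2.connectedComponentsWithStats(mask);w=l[int(v)-5:int(v)+6,int(u)-5:int(u)+6].ravel();j=np.bincount(w[w>0],minlength=n).argmax()
        r,s=fit(l==j,c,P[k],rad=36);print(k,np.round(P[k],3),'->',np.round(r,4),round(s,3))
        if s>.8: P[k]=[float(t) for t in r]
        rr=cv2.resize(render(c,P[k]),(560,420));cs,_=cv2.findContours((rr>127).astype(np.uint8),0,1);cv2.drawContours(vis,cs,-1,(0,0,255),1)
    if upd: json.dump(P,open('poses.json','w'))
    cv2.imwrite(f'pics/{fn}_v.png',cv2.resize(vis,(800,600),interpolation=cv2.INTER_CUBIC))
E
python3 - <<'E'
from f3 import *
print(pose());refit('w1')
E
```

```text
(array([0.44985979, 0.02024424, 0.4604315 ]), np.float64(0.0009280241859732641))
A [0.555 0.115 0.297] -> [0.5458 0.1179 0.2543] 0.939
B [ 0.546 -0.035 -0.593] -> [ 0.5315 -0.0074 -0.6088] 0.984
C [ 0.543 -0.183 -0.565] -> [ 0.5477 -0.1775 -0.5499] 0.812
D [0.43  0.108 0.365] -> [0.4218 0.1089 0.3568] 0.935
E [ 0.429 -0.028 -0.208] -> [ 0.432  -0.0232 -0.2061] 0.955
F [ 0.421 -0.158  0.169] -> [ 0.4242 -0.1533  0.1717] 0.947
```

View pics/w1_v.png

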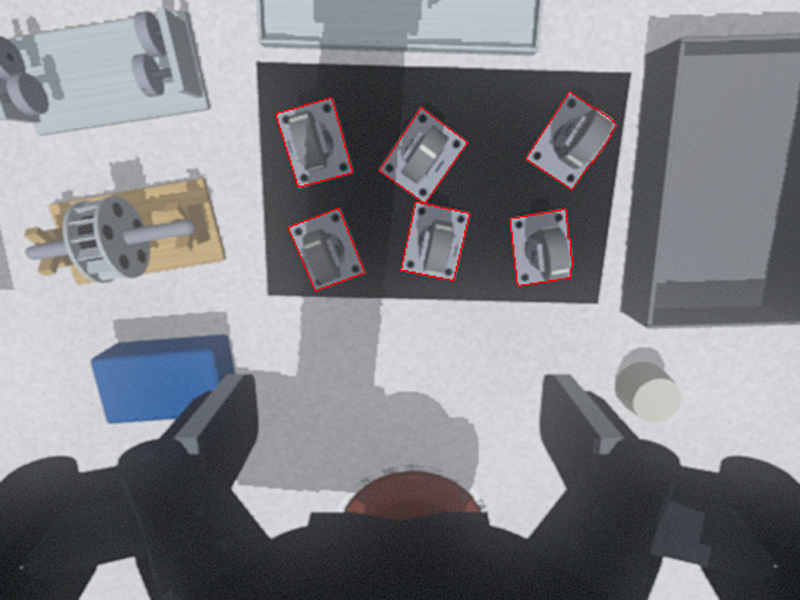

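B, at (424,152), has been knocked about 3 cm sideways and now lies by E. The fits follow it. Next I'll locate the bin, tray and stand.

```bash
cat > f4.py <<'E'
from h import *
def bx(lx,ly,z0,z1,oy=0,ox=0): return [(ox+i*lx/2,oy+j*ly/2,k) for i in(-1,1) for j in(-1,1) for k in(z0,z1)]
def cyl(r,y0,y1,ox,z): return [(ox+r*np.cos(t),y,z+r*np.sin(t)) for t in np.linspace(0,6.28,24) for y in(y0,y1)]
MOD=dict(bin=[bx(.3,.18,0,.07)],tray=[bx(.12,.3,0,.022)],
 stand=[bx(.1,.2,0,.01),bx(.1,.004,0,.062,.094),bx(.1,.004,0,.062,-.094)],
 cradle=[bx(.1,.19,0,.01)],
 rotor=[cyl(.045,-.018,.018,0,0),cyl(.008,-.095,.095,0,0)])
def rnd(c,P,g):
    x,y,a,z=g;m=np.zeros((840,1120),np.uint8);co,s=np.cos(a),np.sin(a)
    for p in P:
        W=[(x+co*i-s*j,y+s*i+co*j,z+k) for i,j,k in p]
        cv2.fillConvexPoly(m,cv2.convexHull(((projm(c,W)*2+.5)*16).astype(np.int32)),255,shift=4)
    return m>127
def bfit(mask,c,P,g,z=0):
    M=cv2.resize(mask.astype(np.uint8)*255,(1120,840))>127
    f=lambda v:-(lambda r:(r&M).sum()/(r|M).sum())(rnd(c,P,(*v,z)))
    best=None
    for d in(-.15,0,.15):
        g1=np.array(g)+[0,0,d];o=minimize(f,g1,method='Nelder-Mead',options=dict(initial_simplex=np.array([g1]+[g1+e for e in np.diag([.02,.02,.1])]),xatol=2e-4,fatol=1e-4))
        if best is None or o.fun<best.fun: best=o
    return best.x,-best.fun
def outline(vis,c,P,g):
    cs,_=cv2.findContours(cv2.resize(rnd(c,P,g).astype(np.uint8),(560,420)),0,1);cv2.drawContours(vis,cs,-1,(0,0,255),1)
E
python3 - <<'E'
from f4 import *
c=get_calibration('top');b=cv2.cvtColor(grab_frame('top'),cv2.COLOR_RGB2BGR);v=b.copy()
I=dict(bin=(.49,-.355,0),tray=(.7,.0,0),stand=(.61,.34,.1),rotor=(.44,.325,.1))
for n,g in I.items():
    R=[r for r in regions_of('top',n) if r['pixels'].any()]
    best=None
    for r in R[:4]:
        m=r['pixels'];x,s=bfit(m,c,MOD[n],g,.065 if n=='rotor' else 0);print(n,round(r['score'],2),m.sum(),np.round(x,4),round(s,3))
        if best is None or s>best[1]: best=(x,s)
    if best: outline(v,c,MOD[n],(*best[0],.065 if n=='rotor' else 0))
cv2.imwrite('pics/top1_v.png',cv2.resize(v,(800,600),interpolation=cv2.INTER_CUBIC))
E
```

```text
bin 0.95 10014 [ 0.4941 -0.3467  0.0258] 0.982
tray 0.92 5454 [ 0.7023  0.0193 -0.0233] 0.977
stand 0.7 3153 [0.6184 0.3421 0.1441] 0.945
rotor 0.61 1252 [0.4433 0.3362 0.1573] 0.912
```

View pics/top1_v.png

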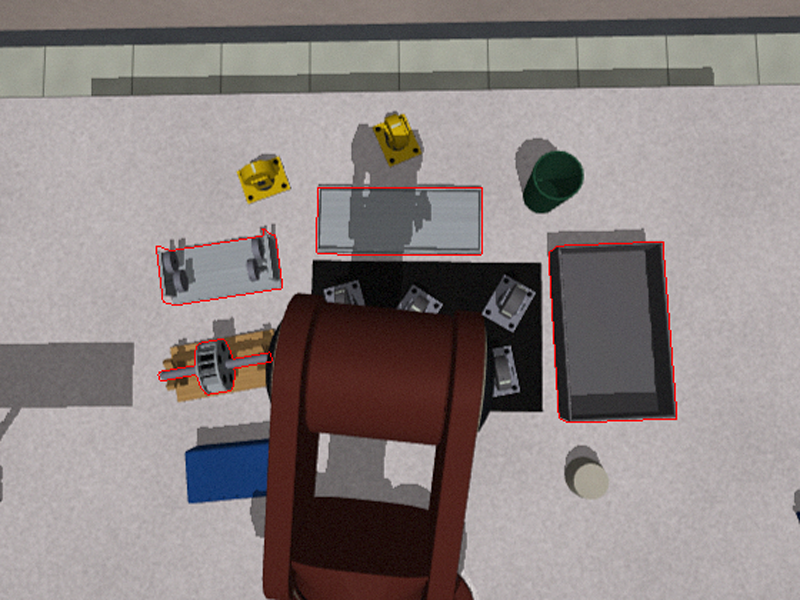

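The outlines match: bin (0.494,-0.347), tray (0.702,0.019), stand (0.618,0.342) and rotor (0.443,0.336). Castor B goes to the bin first.

```bash
cat >> h.py <<'E'
def pick(k,zh=.14,zg=.042,hand=.85,off=(0,0)):
    x,y,a=json.load(open('poses.json'))[k];x+=off[0];y+=off[1];p,psi=pose();print(np.round(p,4),round(psi,3),state()['time'])
    plan([(x,y,zh,a,hand,.042),(x,y,zg,a,hand,.035)])
E
python3 -c "
from h import *
pick('B',off=(-.001,-.002))"
```

```text
[0.4484 0.0205 0.458 ] 0.001 15.5
([0.1, 0.04, 0.4], 0.76, 0.85)
([0.11, 0.03, 0.4], 0.76, 0.85)
([0.11, 0.02, 0.4], 0.76, 0.85)
([0.11, 0.01, 0.4], 0.76, 0.85)
([0.11, 0.01, 0.4], 0.76, 0.85)
([0.11, -0.0, 0.39], 0.77, 0.85)
([0.1, -0.01, 0.4], 0.76, 0.85)
([0.11, -0.03, 0.39], 0.77, 0.85)
--
([-0.0, 0.0, 0.33], -0.0, 0.85)
([-0.0, 0.0, 0.33], -0.0, 0.85)
([-0.0, 0.01, 0.32], -0.0, 0.85)
--
```

Call:
apply_moves([
  {"translation": [0.1,0.04,0.4],"twist": 0.76,"hand": 0.85},
  {"translation": [0.11,0.03,0.4],"twist": 0.76,"hand": 0.85},
  {"translation": [0.11,0.02,0.4],"twist": 0.76,"hand": 0.85},
  {"translation": [0.11,0.01,0.4],"twist": 0.76,"hand": 0.85},
  {"translation": [0.11,0.01,0.4],"twist": 0.76,"hand": 0.85},
  {"translation": [0.11,0,0.39],"twist": 0.77,"hand": 0.85},
  {"translation": [0.1,-0.01,0.4],"twist": 0.76,"hand": 0.85},
  {"translation": [0.11,-0.03,0.39],"twist": 0.77,"hand": 0.85},
])

```text
time: 16.3
tool_pos: [0.5308, -0.0093, 0.1391]
tool_rot: [0.0, 0.954, -0.301, -0.0]
contact_force: [0.2, 0.8, -0.0]
gripper_width: 0.849
grasp_force: 0.0
```

Call:
apply_moves([
  {"translation": [0,0,0],"twist": 0,"hand": 0.85},
  {"translation": [0,0,0],"twist": 0,"hand": 0.85},
])

```text
time: 16.5
tool_pos: [0.5305, -0.0092, 0.1408]
tool_rot: [0.0, 0.954, -0.299, -0.001]
contact_force: [0.4, 0.1, 0.5]
gripper_width: 0.849
grasp_force: 0.0
```

Run:
```python
from h import *
c=get_calibration('wrist');b=cv2.cvtColor(grab_frame('wrist'),cv2.COLOR_RGB2BGR);v=b.copy()
P=json.load(open('poses.json'))
for k in 'BECA':
    cs,_=cv2.findContours(cv2.resize((render(c,P[k])>127).astype(np.uint8),(560,420)),0,1);cv2.drawContours(v,cs,-1,(0,0,255),1)
cv2.imwrite('pics/bh.png',v);pick('B',off=(-.001,-.002))
```

```text
[ 0.5317 -0.0093  0.1428] -0.608 16.55
([-0.01, 0.01, 0.03], 0.01, 0.85)
--
([0.0, -0.0, 0.33], -0.0, 0.85)
([0.0, -0.0, 0.32], -0.0, 0.85)
([0.0, -0.0, 0.33], -0.0, 0.85)
--
```

View pics/bh.png

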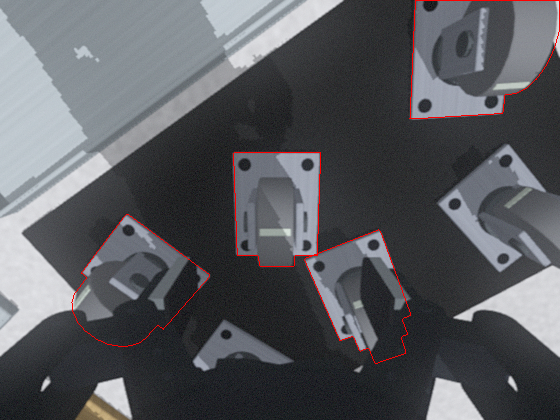

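The outlines sit on the castors (B's plate centre at (277,205)), so I'll descend and grip B.

Call:
apply_moves([
  {"translation": [0,0,0.34],"twist": 0,"hand": 0.85},
  {"translation": [0,0,0.33],"twist": 0,"hand": 0.85},
  {"translation": [0,0,0.33],"twist": 0,"hand": 0.85},
  {"translation": [0,0,0],"twist": 0,"hand": 0.85},
  {"translation": [0,0,0],"twist": 0,"hand": 0.3},
  {"translation": [0,0,0],"twist": 0,"hand": 0.2},
  {"translation": [0,0,0],"twist": 0,"hand": 0.2},
  {"translation": [0,0,0],"twist": 0,"hand": 0.2},
])

```text
time: 17.35
tool_pos: [0.534, -0.0096, 0.045]
tool_rot: [-0.001, 0.954, -0.3, 0.003]
contact_force: [0.5, 1.9, 7.6]
gripper_width: 0.417
grasp_force: 61.5
```

```bash
cat >> h.py <<'E'
FX=dict(bin=(.494,-.347,.026,.046),tray=(.7023,.0193,-.0233,.045))
def place(fx,ox,oy,zc=.17,hand=.2,turn=0):
    X,Y,a,zr=FX[fx];x=X+np.cos(a)*ox-np.sin(a)*oy;y=Y+np.sin(a)*ox+np.cos(a)*oy
    p,psi=pose();s=state();print(np.round(p,4),round(psi,3),s['time'],s['gripper_width'],s['grasp_force'])
    plan([(p[0],p[1],zc,psi,hand,.04),(x,y,zc,a+turn,hand,.04),(x,y,zr,a+turn,hand,.035)])
E
python3 -c "
from h import *
place('bin',.095,0)"
```

```text
[ 0.534  -0.0096  0.045 ] -0.609 17.35 0.4166999243661019 61.546701192855835
([0.0, -0.0, -0.31], 0.0, 0.2)
([0.0, -0.0, -0.31], 0.0, 0.2)
([0.0, -0.0, -0.32], 0.0, 0.2)
([0.0, -0.0, -0.31], 0.0, 0.2)
--
([0.26, 0.27, -0.0], -0.71, 0.2)
([0.24, 0.29, -0.0], -0.7, 0.2)
([0.22, 0.3, -0.0], -0.71, 0.2)
([0.2, 0.32, -0.0], -0.7, 0.2)
([0.18, 0.33, -0.0], -0.71, 0.2)
([0.15, 0.35, -0.0], -0.7, 0.2)
([0.13, 0.35, -0.0], -0.71, 0.2)
([0.11, 0.37, -0.0], -0.7, 0.2)
([0.08, 0.37, -0.0], -0.71, 0.2)
--
([-0.0, -0.0, 0.31], 0.0, 0.2)
([-0.0, -0.0, 0.31], 0.0, 0.2)
([-0.0, -0.0, 0.31], 0.0, 0.2)
([-0.0, -0.0, 0.31], 0.0, 0.2)
--
```

Call:
apply_moves([
  {"translation": [0,0,-0.31],"twist": 0,"hand": 0.2},
  {"translation": [0,0,-0.31],"twist": 0,"hand": 0.2},
  {"translation": [0,0,-0.32],"twist": 0,"hand": 0.2},
  {"translation": [0,0,-0.31],"twist": 0,"hand": 0.2},
  {"translation": [0.26,0.27,0],"twist": -0.71,"hand": 0.2},
  {"translation": [0.24,0.29,0],"twist": -0.7,"hand": 0.2},
  {"translation": [0.22,0.3,0],"twist": -0.71,"hand": 0.2},
  {"translation": [0.2,0.32,0],"twist": -0.7,"hand": 0.2},
])

```text
time: 18.15
tool_pos: [0.5544, -0.1586, 0.166]
tool_rot: [-0.0, 0.987, -0.161, -0.0]
contact_force: [0.6, 0.3, -4.8]
gripper_width: 0.412
grasp_force: 62.8
```

Call:
apply_moves([
  {"translation": [0.18,0.33,0],"twist": -0.71,"hand": 0.2},
  {"translation": [0.15,0.35,0],"twist": -0.7,"hand": 0.2},
  {"translation": [0.13,0.35,0],"twist": -0.71,"hand": 0.2},
  {"translation": [0.11,0.37,0],"twist": -0.7,"hand": 0.2},
  {"translation": [0.08,0.37,0],"twist": -0.71,"hand": 0.2},
  {"translation": [0,0,0],"twist": 0,"hand": 0.2},
  {"translation": [0,0,0],"twist": 0,"hand": 0.2},
])

```text
time: 18.85
tool_pos: [0.5857, -0.3447, 0.1654]
tool_rot: [-0.001, 1.0, 0.012, -0.001]
contact_force: [0.4, 0.2, -5.9]
gripper_width: 0.414
grasp_force: 63.4
```

```bash
python3 -c "
from h import *
print(state()['contact_force']);place('bin',.095,0)"
```

```text
[ 0.36809687  0.2473989  -5.92515911]
[ 0.5857 -0.3447  0.1654] 0.024 18.85 0.4137757353377103 63.396077156066895
([0.0, 0.0, -0.05], 0.0, 0.2)
--
([0.03, -0.0, 0.0], -0.02, 0.2)
--
([0.0, -0.0, 0.31], -0.0, 0.2)
([0.0, -0.0, 0.31], -0.0, 0.2)
([0.0, -0.0, 0.31], -0.0, 0.2)
([0.0, -0.0, 0.31], -0.0, 0.2)
--
```

Call:
apply_moves([
  {"translation": [0.03,0,0.29],"twist": 0,"hand": 0.2},
  {"translation": [0,0,0.29],"twist": 0,"hand": 0.2},
  {"translation": [0,0,0.29],"twist": 0,"hand": 0.2},
  {"translation": [0,0,0.29],"twist": 0,"hand": 0.2},
  {"translation": [0,0,0],"twist": 0,"hand": 0.2},
  {"translation": [0,0,0],"twist": 0,"hand": 0.2},
])

```text
time: 19.45
tool_pos: [0.5891, -0.3429, 0.0501]
tool_rot: [-0.001, 1.0, 0.013, -0.001]
contact_force: [-0.1, 0.1, -4.7]
gripper_width: 0.413
grasp_force: 66.3
```

Call:
apply_moves([
  {"translation": [0,0,0],"twist": 0,"hand": 0.85},
  {"translation": [0,0,0],"twist": 0,"hand": 0.85},
  {"translation": [0,0,0],"twist": 0,"hand": 0.85},
  {"translation": [0,0,-0.3],"twist": 0,"hand": 0.85},
  {"translation": [0,0,-0.35],"twist": 0,"hand": 0.85},
  {"translation": [0,0,-0.35],"twist": 0,"hand": 0.85},
  {"translation": [0,0,0],"twist": 0,"hand": 0.85},
  {"translation": [0,0,0],"twist": 0,"hand": 0.85},
])

```text
time: 20.25
tool_pos: [0.5903, -0.345, 0.1528]
tool_rot: [0.001, 1.0, 0.013, 0.002]
contact_force: [-0.1, 0.2, -0.4]
gripper_width: 0.854
grasp_force: 0.0
```

```bash
python3 -c "
from h import *
pick('D',off=(-.001,-.002))"
```

```text
[ 0.5903 -0.345   0.1528] 0.026 20.25
([-0.13, -0.38, 0.01], -0.28, 0.85)
([-0.12, -0.38, 0.01], -0.28, 0.85)
([-0.11, -0.39, 0.01], -0.28, 0.85)
([-0.1, -0.39, 0.01], -0.27, 0.85)
([-0.09, -0.39, 0.01], -0.28, 0.85)
([-0.08, -0.4, 0.01], -0.27, 0.85)
([-0.07, -0.4, 0.01], -0.28, 0.85)
([-0.06, -0.4, 0.01], -0.27, 0.85)
([-0.04, -0.4, 0.01], -0.28, 0.85)
([-0.03, -0.4, 0.01], -0.27, 0.85)
([-0.02, -0.4, 0.01], -0.28, 0.85)
([-0.01, -0.4, 0.02], -0.27, 0.85)
--
([-0.0, 0.0, 0.33], -0.0, 0.85)
([-0.0, 0.0, 0.32], -0.0, 0.85)
([-0.0, 0.01, 0.33], -0.0, 0.85)
--
```

Call:
apply_moves([
  {"translation": [-0.13,-0.38,0.01],"twist": -0.28,"hand": 0.85},
  {"translation": [-0.12,-0.38,0.01],"twist": -0.28,"hand": 0.85},
  {"translation": [-0.11,-0.39,0.01],"twist": -0.28,"hand": 0.85},
  {"translation": [-0.1,-0.39,0.01],"twist": -0.27,"hand": 0.85},
  {"translation": [-0.09,-0.39,0.01],"twist": -0.28,"hand": 0.85},
  {"translation": [-0.08,-0.4,0.01],"twist": -0.27,"hand": 0.85},
  {"translation": [-0.07,-0.4,0.01],"twist": -0.28,"hand": 0.85},
  {"translation": [-0.06,-0.4,0.01],"twist": -0.27,"hand": 0.85},
])

```text
time: 21.05
tool_pos: [0.4733, -0.0409, 0.1405]
tool_rot: [-0.001, 0.992, 0.123, -0.001]
contact_force: [0.5, -0.3, -0.3]
gripper_width: 0.848
grasp_force: 0.0
```

Call:
apply_moves([
  {"translation": [-0.04,-0.4,0.01],"twist": -0.28,"hand": 0.85},
  {"translation": [-0.03,-0.4,0.01],"twist": -0.27,"hand": 0.85},
  {"translation": [-0.02,-0.4,0.01],"twist": -0.28,"hand": 0.85},
  {"translation": [-0.01,-0.4,0.02],"twist": -0.27,"hand": 0.85},
  {"translation": [0,0,0],"twist": 0,"hand": 0.85},
  {"translation": [0,0,0],"twist": 0,"hand": 0.85},
])

```text
time: 21.65
tool_pos: [0.4191, 0.1085, 0.136]
tool_rot: [0.0, 0.984, 0.178, -0.001]
contact_force: [0.1, -1.3, -0.3]
gripper_width: 0.848
grasp_force: 0.0
```

Run:
```python
from f3 import *
refit('dh',keys='DE',upd=False)
pick('D',off=(-.001,-.002))
```

```text
D [0.422 0.109 0.357] -> [0.4218 0.1089 0.1568] 0.862
E [ 0.432 -0.023 -0.206] -> [ 0.4496 -0.0244 -0.2879] 0.446
[0.4197 0.1078 0.1364] 0.357 21.7
([0.01, 0.01, -0.04], 0.0, 0.85)
--
([-0.0, 0.0, 0.33], 0.0, 0.85)
([-0.0, 0.0, 0.33], 0.0, 0.85)
([-0.0, 0.0, 0.32], 0.0, 0.85)
--
```

Call:
apply_moves([
  {"translation": [0.01,0.01,0.3],"twist": 0,"hand": 0.85},
  {"translation": [0,0,0.3],"twist": 0,"hand": 0.85},
  {"translation": [0,0,0.32],"twist": 0,"hand": 0.85},
  {"translation": [0,0,0],"twist": 0,"hand": 0.85},
  {"translation": [0,0,0],"twist": 0,"hand": 0.3},
  {"translation": [0,0,0],"twist": 0,"hand": 0.2},
  {"translation": [0,0,0],"twist": 0,"hand": 0.2},
  {"translation": [0,0,0],"twist": 0,"hand": 0.2},
])

```text
time: 22.5
tool_pos: [0.4234, 0.1075, 0.0476]
tool_rot: [0.0, 0.984, 0.177, 0.002]
contact_force: [0.3, -0.6, 5.4]
gripper_width: 0.411
grasp_force: 62.4
```

```bash
python3 -c "
from h import *
print(state()['contact_force']);place('bin',.0,0)"
```

```text
[ 0.31103854 -0.56489793  5.36879272]
[0.4234 0.1075 0.0476] 0.357 22.5 0.41123412723428326 62.438331842422485
([0.0, 0.0, -0.31], 0.0, 0.2)
([0.0, 0.0, -0.3], 0.0, 0.2)
([0.0, 0.0, -0.31], 0.0, 0.2)
([0.0, 0.0, -0.3], 0.0, 0.2)
--
([-0.08, 0.38, -0.0], 0.28, 0.2)
([-0.07, 0.38, -0.0], 0.28, 0.2)
([-0.06, 0.38, -0.0], 0.27, 0.2)
([-0.04, 0.38, -0.0], 0.28, 0.2)
([-0.04, 0.38, -0.0], 0.27, 0.2)
([-0.02, 0.38, -0.0], 0.28, 0.2)
([-0.01, 0.38, -0.0], 0.27, 0.2)
([-0.0, 0.38, -0.0], 0.28, 0.2)
([0.01, 0.38, -0.0], 0.27, 0.2)
([0.01, 0.39, -0.0], 0.28, 0.2)
([0.03, 0.38, -0.0], 0.27, 0.2)
([0.04, 0.38, -0.0], 0.28, 0.2)
--
([-0.0, 0.0, 0.31], -0.0, 0.2)
([-0.0, 0.0, 0.31], -0.0, 0.2)
([-0.0, 0.0, 0.31], -0.0, 0.2)
([-0.0, 0.0, 0.31], -0.0, 0.2)
--
```

Call:
apply_moves([
  {"translation": [0,0,-0.31],"twist": 0,"hand": 0.2},
  {"translation": [0,0,-0.3],"twist": 0,"hand": 0.2},
  {"translation": [0,0,-0.31],"twist": 0,"hand": 0.2},
  {"translation": [0,0,-0.3],"twist": 0,"hand": 0.2},
  {"translation": [-0.08,0.38,0],"twist": 0.28,"hand": 0.2},
  {"translation": [-0.07,0.38,0],"twist": 0.28,"hand": 0.2},
  {"translation": [-0.06,0.38,0],"twist": 0.27,"hand": 0.2},
  {"translation": [-0.04,0.38,0],"twist": 0.28,"hand": 0.2},
])

```text
time: 23.3
tool_pos: [0.4438, -0.0459, 0.1664]
tool_rot: [-0.0, 0.992, 0.122, -0.001]
contact_force: [0.9, 0.2, -4.9]
gripper_width: 0.413
grasp_force: 62.5
```

Call:
apply_moves([
  {"translation": [-0.04,0.38,0],"twist": 0.27,"hand": 0.2},
  {"translation": [-0.02,0.38,0],"twist": 0.28,"hand": 0.2},
  {"translation": [-0.01,0.38,0],"twist": 0.27,"hand": 0.2},
  {"translation": [0,0.38,0],"twist": 0.28,"hand": 0.2},
  {"translation": [0.01,0.38,0],"twist": 0.27,"hand": 0.2},
  {"translation": [0.01,0.39,0],"twist": 0.28,"hand": 0.2},
  {"translation": [0.03,0.38,0],"twist": 0.27,"hand": 0.2},
  {"translation": [0.04,0.38,0],"twist": 0.28,"hand": 0.2},
])

```text
time: 24.1
tool_pos: [0.4916, -0.3475, 0.1659]
tool_rot: [-0.001, 1.0, 0.012, -0.001]
contact_force: [0.7, 0.5, -4.3]
gripper_width: 0.41
grasp_force: 62.5
```

Call:
apply_moves([
  {"translation": [0,0,0],"twist": 0,"hand": 0.2},
  {"translation": [0,0,0],"twist": 0,"hand": 0.2},
])

```text
time: 24.3
tool_pos: [0.4916, -0.3467, 0.1659]
tool_rot: [-0.001, 1.0, 0.012, -0.001]
contact_force: [-0.1, -0.1, -4.9]
gripper_width: 0.414
grasp_force: 63.3
```

```bash
python3 -c "
from h import *
print(state()['contact_force']);place('bin',.0,0)"
```

```text
[-0.08284576 -0.0923625  -4.88572754]
[ 0.4916 -0.3467  0.1659] 0.025 24.3 0.4136537496404396 63.27383279800415
([0.0, 0.0, -0.04], 0.0, 0.2)
--
([0.02, 0.0, -0.0], -0.01, 0.2)
--
([0.0, 0.0, 0.31], -0.0, 0.2)
([0.0, 0.0, 0.31], -0.0, 0.2)
([0.0, 0.0, 0.31], -0.0, 0.2)
([0.0, 0.0, 0.31], -0.0, 0.2)
--
```

Call:
apply_moves([
  {"translation": [0.02,0,0.29],"twist": 0,"hand": 0.2},
  {"translation": [0,0,0.29],"twist": 0,"hand": 0.2},
  {"translation": [0,0,0.29],"twist": 0,"hand": 0.2},
  {"translation": [0,0,0.29],"twist": 0,"hand": 0.2},
  {"translation": [0,0,0],"twist": 0,"hand": 0.2},
  {"translation": [0,0,0],"twist": 0,"hand": 0.2},
])

```text
time: 24.9
tool_pos: [0.494, -0.3451, 0.0507]
tool_rot: [-0.001, 1.0, 0.014, -0.001]
contact_force: [-0.0, 0.8, -5.7]
gripper_width: 0.411
grasp_force: 68.3
```

Call:
apply_moves([
  {"translation": [0,0,0],"twist": 0,"hand": 0.85},
  {"translation": [0,0,0],"twist": 0,"hand": 0.85},
  {"translation": [0,0,0],"twist": 0,"hand": 0.85},
  {"translation": [0,0,-0.3],"twist": 0,"hand": 0.85},
  {"translation": [0,0,-0.35],"twist": 0,"hand": 0.85},
  {"translation": [0,0,-0.35],"twist": 0,"hand": 0.85},
  {"translation": [0,0,0],"twist": 0,"hand": 0.85},
  {"translation": [0,0,0],"twist": 0,"hand": 0.85},
])

```text
time: 25.7
tool_pos: [0.4952, -0.3474, 0.1534]
tool_rot: [0.001, 1.0, 0.013, 0.001]
contact_force: [-0.5, -0.1, -0.3]
gripper_width: 0.848
grasp_force: 0.0
```

```bash
python3 -c "
from h import *
pick('A',off=(-.001,-.002))"
```

```text
[ 0.4952 -0.3474  0.1534] 0.026 25.7
([0.05, -0.39, 0.01], -0.19, 0.85)
([0.06, -0.38, 0.01], -0.19, 0.85)
([0.07, -0.38, 0.01], -0.19, 0.85)
([0.07, -0.38, 0.01], -0.19, 0.85)
([0.08, -0.38, 0.01], -0.19, 0.85)
([0.09, -0.38, 0.01], -0.19, 0.85)
([0.09, -0.38, 0.01], -0.19, 0.85)
([0.1, -0.37, 0.01], -0.19, 0.85)
([0.11, -0.37, 0.01], -0.19, 0.85)
([0.12, -0.37, 0.01], -0.19, 0.85)
([0.12, -0.37, 0.02], -0.19, 0.85)
([0.13, -0.37, 0.01], -0.2, 0.85)
--
([0.0, 0.0, 0.33], 0.0, 0.85)
([0.0, 0.0, 0.33], 0.0, 0.85)
([0.0, 0.0, 0.32], 0.0, 0.85)
--
```

Travel, descend and grip A in one sequence.

Call:
apply_moves([
  {"translation": [0.05,-0.39,0.01],"twist": -0.19,"hand": 0.85},
  {"translation": [0.06,-0.38,0.01],"twist": -0.19,"hand": 0.85},
  {"translation": [0.07,-0.38,0.01],"twist": -0.19,"hand": 0.85},
  {"translation": [0.07,-0.38,0.01],"twist": -0.19,"hand": 0.85},
  {"translation": [0.08,-0.38,0.01],"twist": -0.19,"hand": 0.85},
  {"translation": [0.09,-0.38,0.01],"twist": -0.19,"hand": 0.85},
  {"translation": [0.09,-0.38,0.01],"twist": -0.19,"hand": 0.85},
  {"translation": [0.1,-0.37,0.01],"twist": -0.19,"hand": 0.85},
])

```text
time: 26.5
tool_pos: [0.5259, -0.0363, 0.1414]
tool_rot: [-0.0, 0.996, 0.089, -0.001]
contact_force: [0.5, 0.5, -0.8]
gripper_width: 0.846
grasp_force: 0.0
```

Call:
apply_moves([
  {"translation": [0.11,-0.37,0.01],"twist": -0.19,"hand": 0.85},
  {"translation": [0.12,-0.37,0.01],"twist": -0.19,"hand": 0.85},
  {"translation": [0.12,-0.37,0.02],"twist": -0.19,"hand": 0.85},
  {"translation": [0.13,-0.37,0.01],"twist": -0.2,"hand": 0.85},
  {"translation": [0,0,0],"twist": 0,"hand": 0.85},
  {"translation": [0,0,0],"twist": 0,"hand": 0.85},
])

```text
time: 27.1
tool_pos: [0.5427, 0.1171, 0.1367]
tool_rot: [0.0, 0.992, 0.128, -0.001]
contact_force: [0.1, 1.0, -0.4]
gripper_width: 0.854
grasp_force: 0.0
```

```bash
python3 -c "
from h import *
pick('A',off=(-.001,-.002))"
```

```text
[0.5427 0.1171 0.1367] 0.257 27.1
([0.02, 0.02, -0.03], 0.02, 0.85)
--
([-0.0, -0.0, 0.33], 0.0, 0.85)
([-0.0, -0.0, 0.32], 0.0, 0.85)
([-0.0, -0.0, 0.33], 0.0, 0.85)
--
```

Call:
apply_moves([
  {"translation": [0,0,0.31],"twist": 0,"hand": 0.85},
  {"translation": [0,0,0.31],"twist": 0,"hand": 0.85},
  {"translation": [0,0,0.31],"twist": 0,"hand": 0.85},
  {"translation": [0,0,0],"twist": 0,"hand": 0.85},
  {"translation": [0,0,0],"twist": 0,"hand": 0.3},
  {"translation": [0,0,0],"twist": 0,"hand": 0.2},
  {"translation": [0,0,0],"twist": 0,"hand": 0.2},
  {"translation": [0,0,0],"twist": 0,"hand": 0.2},
])

```text
time: 27.9
tool_pos: [0.5456, 0.1166, 0.0478]
tool_rot: [0.0, 0.992, 0.127, 0.002]
contact_force: [0.4, -0.9, 6.1]
gripper_width: 0.412
grasp_force: 62.4
```

```bash
python3 -c "
from h import *
print(state()['contact_force']);place('bin',-.095,0)"
```

```text
[ 0.36670268 -0.85436167  6.06257371]
[0.5456 0.1166 0.0478] 0.255 27.9 0.41243613712252253 62.43076801300049
([0.0, 0.0, -0.31], 0.0, 0.2)
([0.0, 0.0, -0.3], 0.0, 0.2)
([0.0, 0.0, -0.31], 0.0, 0.2)
([0.0, 0.0, -0.3], 0.0, 0.2)
--
([-0.2, 0.32, -0.0], 0.18, 0.2)
([-0.19, 0.32, -0.0], 0.18, 0.2)
([-0.19, 0.33, -0.0], 0.18, 0.2)
([-0.18, 0.33, -0.0], 0.17, 0.2)
([-0.18, 0.33, -0.0], 0.18, 0.2)
([-0.17, 0.34, -0.0], 0.17, 0.2)
([-0.17, 0.34, -0.0], 0.18, 0.2)
([-0.16, 0.34, -0.0], 0.17, 0.2)
([-0.15, 0.34, -0.0], 0.18, 0.2)
([-0.15, 0.34, -0.0], 0.17, 0.2)
([-0.14, 0.35, -0.0], 0.18, 0.2)
([-0.13, 0.35, -0.0], 0.17, 0.2)
([-0.13, 0.35, -0.0], 0.18, 0.2)
--
([0.0, 0.0, 0.31], -0.0, 0.2)
([0.0, 0.0, 0.31], -0.0, 0.2)
([0.0, 0.0, 0.31], -0.0, 0.2)
([0.0, 0.0, 0.31], -0.0, 0.2)
--
```

Call:
apply_moves([
  {"translation": [0,0,-0.31],"twist": 0,"hand": 0.2},
  {"translation": [0,0,-0.3],"twist": 0,"hand": 0.2},
  {"translation": [0,0,-0.31],"twist": 0,"hand": 0.2},
  {"translation": [0,0,-0.3],"twist": 0,"hand": 0.2},
  {"translation": [-0.2,0.32,0],"twist": 0.18,"hand": 0.2},
  {"translation": [-0.19,0.32,0],"twist": 0.18,"hand": 0.2},
  {"translation": [-0.19,0.33,0],"twist": 0.18,"hand": 0.2},
  {"translation": [-0.18,0.33,0],"twist": 0.17,"hand": 0.2},
])

```text
time: 28.7
tool_pos: [0.4975, -0.0281, 0.1663]
tool_rot: [-0.0, 0.996, 0.092, -0.001]
contact_force: [0.4, -0.9, -5.2]
gripper_width: 0.414
grasp_force: 62.0
```

Call:
apply_moves([
  {"translation": [-0.18,0.33,0],"twist": 0.18,"hand": 0.2},
  {"translation": [-0.17,0.34,0],"twist": 0.17,"hand": 0.2},
  {"translation": [-0.17,0.34,0],"twist": 0.18,"hand": 0.2},
  {"translation": [-0.16,0.34,0],"twist": 0.17,"hand": 0.2},
  {"translation": [-0.15,0.34,0],"twist": 0.18,"hand": 0.2},
  {"translation": [-0.15,0.34,0],"twist": 0.17,"hand": 0.2},
  {"translation": [-0.14,0.35,0],"twist": 0.18,"hand": 0.2},
  {"translation": [-0.13,0.35,0],"twist": 0.17,"hand": 0.2},
])

```text
time: 29.5
tool_pos: [0.4069, -0.3144, 0.1663]
tool_rot: [-0.001, 1.0, 0.022, -0.001]
contact_force: [1.2, -0.5, -5.1]
gripper_width: 0.412
grasp_force: 61.9
```

Call:
apply_moves([
  {"translation": [-0.13,0.35,0],"twist": 0.18,"hand": 0.2},
  {"translation": [0,0,0],"twist": 0,"hand": 0.2},
  {"translation": [0,0,0],"twist": 0,"hand": 0.2},
])

```text
time: 29.8
tool_pos: [0.396, -0.349, 0.1663]
tool_rot: [-0.001, 1.0, 0.012, -0.001]
contact_force: [0.3, 0.6, -5.0]
gripper_width: 0.414
grasp_force: 62.9
```

```bash
python3 -c "
from h import *
print(state()['contact_force']);place('bin',-.095,0)"
```

```text
[ 0.30277862  0.5675014  -4.9685452 ]
[ 0.396  -0.349   0.1663] 0.024 29.8 0.4136318419682385 62.85270094871521
([0.0, 0.0, -0.04], 0.0, 0.2)
--
([0.03, 0.01, 0.0], -0.02, 0.2)
--
([-0.0, -0.0, 0.31], 0.0, 0.2)
([-0.0, -0.0, 0.31], 0.0, 0.2)
([-0.0, -0.0, 0.31], 0.0, 0.2)
([-0.0, -0.01, 0.31], 0.0, 0.2)
--
```

Call:
apply_moves([
  {"translation": [0.03,0,0.29],"twist": 0,"hand": 0.2},
  {"translation": [0,0,0.29],"twist": 0,"hand": 0.2},
  {"translation": [0,0,0.29],"twist": 0,"hand": 0.2},
  {"translation": [0,0,0.29],"twist": 0,"hand": 0.2},
  {"translation": [0,0,0],"twist": 0,"hand": 0.2},
  {"translation": [0,0,0],"twist": 0,"hand": 0.2},
])

```text
time: 30.4
tool_pos: [0.3999, -0.3476, 0.0507]
tool_rot: [-0.001, 1.0, 0.014, -0.001]
contact_force: [-0.8, 0.8, -4.9]
gripper_width: 0.411
grasp_force: 67.7
```

Call:
apply_moves([
  {"translation": [0,0,0],"twist": 0,"hand": 0.85},
  {"translation": [0,0,0],"twist": 0,"hand": 0.85},
  {"translation": [0,0,0],"twist": 0,"hand": 0.85},
  {"translation": [0,0,-0.3],"twist": 0,"hand": 0.85},
  {"translation": [0,0,-0.35],"twist": 0,"hand": 0.85},
  {"translation": [0,0,-0.35],"twist": 0,"hand": 0.85},
  {"translation": [0,0,0],"twist": 0,"hand": 0.85},
  {"translation": [0,0,0],"twist": 0,"hand": 0.85},
])

```text
time: 31.2
tool_pos: [0.4005, -0.35, 0.1532]
tool_rot: [0.001, 1.0, 0.013, 0.001]
contact_force: [-0.2, 0.3, -1.3]
gripper_width: 0.853
grasp_force: 0.0
```

```bash
python3 -c "
from h import *
pick('F',off=(-.001,-.002))"
```

```text
[ 0.4005 -0.35    0.1532] 0.026 31.2
([0.06, -0.39, 0.03], -0.29, 0.85)
([0.07, -0.39, 0.03], -0.29, 0.85)
([0.07, -0.38, 0.02], -0.29, 0.85)
([0.09, -0.38, 0.03], -0.29, 0.85)
([0.1, -0.38, 0.02], -0.3, 0.85)
--
([-0.0, -0.0, 0.33], 0.0, 0.85)
([-0.0, -0.0, 0.33], 0.0, 0.85)
([-0.0, -0.0, 0.32], 0.0, 0.85)
--
```

Call:
apply_moves([
  {"translation": [0.06,-0.39,0.03],"twist": -0.29,"hand": 0.85},
  {"translation": [0.07,-0.39,0.03],"twist": -0.29,"hand": 0.85},
  {"translation": [0.07,-0.38,0.02],"twist": -0.29,"hand": 0.85},
  {"translation": [0.09,-0.38,0.03],"twist": -0.29,"hand": 0.85},
  {"translation": [0.1,-0.38,0.02],"twist": -0.3,"hand": 0.85},
  {"translation": [0,0,0],"twist": 0,"hand": 0.85},
  {"translation": [0,0,0],"twist": 0,"hand": 0.85},
])

```text
time: 31.9
tool_pos: [0.422, -0.1536, 0.137]
tool_rot: [-0.0, 0.996, 0.087, -0.001]
contact_force: [0.2, 0.6, 0.6]
gripper_width: 0.848
grasp_force: 0.0
```

```bash
python3 -c "
from h import *
pick('F',off=(-.001,-.002))"
```

```text
[ 0.422  -0.1536  0.137 ] 0.173 31.9
([0.01, 0.02, -0.03], 0.02, 0.85)
--
([-0.0, -0.0, 0.33], -0.0, 0.85)
([-0.0, -0.0, 0.33], -0.0, 0.85)
([-0.0, -0.0, 0.32], -0.0, 0.85)
--
```

Call:
apply_moves([
  {"translation": [0,0,0.31],"twist": 0,"hand": 0.85},
  {"translation": [0,0,0.31],"twist": 0,"hand": 0.85},
  {"translation": [0,0,0.31],"twist": 0,"hand": 0.85},
  {"translation": [0,0,0],"twist": 0,"hand": 0.85},
  {"translation": [0,0,0],"twist": 0,"hand": 0.3},
  {"translation": [0,0,0],"twist": 0,"hand": 0.2},
  {"translation": [0,0,0],"twist": 0,"hand": 0.2},
  {"translation": [0,0,0],"twist": 0,"hand": 0.2},
])

```text
time: 32.7
tool_pos: [0.4242, -0.1554, 0.0475]
tool_rot: [0.001, 0.996, 0.086, 0.002]
contact_force: [-0.6, -0.5, 5.9]
gripper_width: 0.417
grasp_force: 62.5
```

```bash
python3 -c "
from h import *
print(state()['contact_force']);place('tray',0,0)"
```

```text
[-0.55822254 -0.46924746  5.9491759 ]
[ 0.4242 -0.1554  0.0475] 0.172 32.7 0.41662564903776267 62.45056986808777
([0.0, 0.0, -0.31], 0.0, 0.2)
([0.0, 0.0, -0.3], 0.0, 0.2)
([0.0, 0.0, -0.31], 0.0, 0.2)
([0.0, 0.0, -0.3], 0.0, 0.2)
--
([0.34, -0.14, -0.0], 0.22, 0.2)
([0.33, -0.15, -0.0], 0.22, 0.2)
([0.33, -0.15, -0.0], 0.22, 0.2)
([0.33, -0.16, -0.0], 0.21, 0.2)
([0.33, -0.17, -0.0], 0.22, 0.2)
([0.32, -0.17, -0.0], 0.21, 0.2)
([0.32, -0.18, -0.0], 0.22, 0.2)
([0.31, -0.19, -0.0], 0.21, 0.2)
([0.3, -0.19, -0.01], 0.22, 0.2)
--
([0.0, -0.0, 0.31], -0.0, 0.2)
([0.0, -0.0, 0.32], -0.0, 0.2)
([0.0, -0.0, 0.31], -0.0, 0.2)
([0.0, -0.0, 0.32], -0.0, 0.2)
--
```

```bash
python3 -c "
from h import *
place('tray',0,-.09)"
```

```text
[ 0.4242 -0.1554  0.0475] 0.172 32.7 0.41662564903776267 62.45056986808777
([0.0, 0.0, -0.31], 0.0, 0.2)
([0.0, 0.0, -0.3], 0.0, 0.2)
([0.0, 0.0, -0.31], 0.0, 0.2)
([0.0, 0.0, -0.3], 0.0, 0.2)
--
([0.36, -0.04, -0.0], 0.24, 0.2)
([0.36, -0.06, -0.0], 0.24, 0.2)
([0.35, -0.06, -0.0], 0.24, 0.2)
([0.35, -0.07, -0.0], 0.25, 0.2)
([0.35, -0.08, -0.0], 0.24, 0.2)
([0.35, -0.09, -0.0], 0.25, 0.2)
([0.35, -0.1, -0.0], 0.24, 0.2)
([0.35, -0.1, -0.01], 0.25, 0.2)
--
([-0.0, -0.0, 0.31], -0.0, 0.2)
([-0.0, -0.0, 0.32], -0.0, 0.2)
([-0.0, -0.0, 0.31], -0.0, 0.2)
([-0.0, -0.0, 0.32], -0.0, 0.2)
--
```

Call:
apply_moves([
  {"translation": [0,0,-0.31],"twist": 0,"hand": 0.2},
  {"translation": [0,0,-0.3],"twist": 0,"hand": 0.2},
  {"translation": [0,0,-0.31],"twist": 0,"hand": 0.2},
  {"translation": [0,0,-0.3],"twist": 0,"hand": 0.2},
  {"translation": [0.36,-0.04,0],"twist": 0.24,"hand": 0.2},
  {"translation": [0.36,-0.06,0],"twist": 0.24,"hand": 0.2},
  {"translation": [0.35,-0.06,0],"twist": 0.24,"hand": 0.2},
  {"translation": [0.35,-0.07,0],"twist": 0.25,"hand": 0.2},
])

```text
time: 33.5
tool_pos: [0.5607, -0.1116, 0.1662]
tool_rot: [-0.0, 0.999, 0.037, -0.001]
contact_force: [-0.1, 0.6, -4.1]
gripper_width: 0.409
grasp_force: 62.5
```

Call:
apply_moves([
  {"translation": [0.35,-0.08,0],"twist": 0.24,"hand": 0.2},
  {"translation": [0.35,-0.09,0],"twist": 0.25,"hand": 0.2},
  {"translation": [0.35,-0.1,0],"twist": 0.24,"hand": 0.2},
  {"translation": [0.35,-0.1,0],"twist": 0.25,"hand": 0.2},
  {"translation": [0,0,0],"twist": 0,"hand": 0.2},
  {"translation": [0,0,0],"twist": 0,"hand": 0.2},
  {"translation": [0,0,0],"twist": 0,"hand": 0.2},
])

```text
time: 34.2
tool_pos: [0.6975, -0.0701, 0.1661]
tool_rot: [-0.0, 1.0, -0.012, -0.001]
contact_force: [-0.2, 0.7, -4.6]
gripper_width: 0.413
grasp_force: 62.3
```

Run:
```python
from f4 import *
s=state();print(s['contact_force'])
place('tray',0,-.09)
# check tray pose from wrist
c=get_calibration('wrist');grab_frame('wrist')
R=regions_of('wrist','tray')
for r in R[:2]: print(r['score'],r['pixels'].sum())
```

```text
[-0.23386312  0.70674799 -4.61159572]
[ 0.6975 -0.0701  0.1661] -0.023 34.2 0.4134127605339973 62.2953987121582
([0.0, -0.0, -0.04], 0.0, 0.2)
--
([0.03, 0.01, 0.0], 0.0, 0.2)
--
([-0.0, -0.0, 0.31], 0.0, 0.2)
([-0.0, -0.0, 0.31], 0.0, 0.2)
([-0.0, -0.0, 0.32], 0.0, 0.2)
([-0.0, -0.01, 0.31], 0.0, 0.2)
--
0.72 37755
```

Call:
apply_moves([
  {"translation": [0.03,0,0.29],"twist": 0,"hand": 0.2},
  {"translation": [0,0,0.29],"twist": 0,"hand": 0.2},
  {"translation": [0,0,0.29],"twist": 0,"hand": 0.2},
  {"translation": [0,0,0.29],"twist": 0,"hand": 0.2},
  {"translation": [0,0,0],"twist": 0,"hand": 0.2},
  {"translation": [0,0,0],"twist": 0,"hand": 0.2},
])

```text
time: 34.9
tool_pos: [0.7013, -0.0704, 0.0517]
tool_rot: [-0.0, 1.0, -0.012, -0.0]
contact_force: [-0.7, -0.2, -4.8]
gripper_width: 0.41
grasp_force: 65.4
```

Call:
apply_moves([
  {"translation": [0,0,0],"twist": 0,"hand": 0.75},
  {"translation": [0,0,0],"twist": 0,"hand": 0.75},
  {"translation": [0,0,0],"twist": 0,"hand": 0.75},
  {"translation": [0,0,-0.3],"twist": 0,"hand": 0.75},
  {"translation": [0,0,-0.35],"twist": 0,"hand": 0.75},
  {"translation": [0,0,-0.35],"twist": 0,"hand": 0.75},
  {"translation": [0,0,0],"twist": 0,"hand": 0.75},
  {"translation": [0,0,0],"twist": 0,"hand": 0.75},
])

```text
time: 35.7
tool_pos: [0.7031, -0.0703, 0.1542]
tool_rot: [0.0, 1.0, -0.012, 0.002]
contact_force: [-0.6, 0.2, -1.8]
gripper_width: 0.747
grasp_force: 0.0
```

```bash
python3 -c "
from h import *
pick('C',off=(-.001,-.002))"
```

```text
[ 0.7031 -0.0703  0.1542] -0.023 35.7
([-0.26, 0.19, 0.02], 0.88, 0.85)
([-0.24, 0.21, 0.02], 0.88, 0.85)
([-0.22, 0.23, 0.03], 0.88, 0.85)
([-0.2, 0.25, 0.02], 0.88, 0.85)
([-0.17, 0.26, 0.03], 0.87, 0.85)
([-0.15, 0.28, 0.02], 0.88, 0.85)
--
([-0.0, -0.0, 0.33], -0.0, 0.85)
([-0.0, -0.0, 0.33], -0.0, 0.85)
([-0.0, -0.0, 0.32], -0.0, 0.85)
--
```

Call:
apply_moves([
  {"translation": [-0.26,0.19,0.02],"twist": 0.88,"hand": 0.85},
  {"translation": [-0.24,0.21,0.02],"twist": 0.88,"hand": 0.85},
  {"translation": [-0.22,0.23,0.03],"twist": 0.88,"hand": 0.85},
  {"translation": [-0.2,0.25,0.02],"twist": 0.88,"hand": 0.85},
  {"translation": [-0.17,0.26,0.03],"twist": 0.87,"hand": 0.85},
  {"translation": [-0.15,0.28,0.02],"twist": 0.88,"hand": 0.85},
  {"translation": [0,0,0],"twist": 0,"hand": 0.85},
  {"translation": [0,0,0],"twist": 0,"hand": 0.85},
])

```text
time: 36.5
tool_pos: [0.5448, -0.1795, 0.1362]
tool_rot: [-0.0, 0.962, -0.272, -0.001]
contact_force: [-0.3, -0.1, 0.6]
gripper_width: 0.843
grasp_force: 0.0
```

```bash
python3 -c "
from h import *
pick('C',off=(-.001,-.002))"
```

```text
[ 0.5448 -0.1795  0.1362] -0.551 36.5
([0.02, -0.01, -0.04], -0.01, 0.85)
--
([-0.0, 0.0, 0.33], 0.0, 0.85)
([-0.0, 0.0, 0.33], 0.0, 0.85)
([-0.0, 0.0, 0.32], 0.0, 0.85)
--
```

Call:
apply_moves([
  {"translation": [0,0,0.31],"twist": 0,"hand": 0.85},
  {"translation": [0,0,0.31],"twist": 0,"hand": 0.85},
  {"translation": [0,0,0.31],"twist": 0,"hand": 0.85},
  {"translation": [0,0,0],"twist": 0,"hand": 0.85},
  {"translation": [0,0,0],"twist": 0,"hand": 0.3},
  {"translation": [0,0,0],"twist": 0,"hand": 0.2},
  {"translation": [0,0,0],"twist": 0,"hand": 0.2},
  {"translation": [0,0,0],"twist": 0,"hand": 0.2},
])

```text
time: 37.3
tool_pos: [0.5477, -0.1801, 0.047]
tool_rot: [0.0, 0.962, -0.272, 0.003]
contact_force: [2.4, 1.5, 5.4]
gripper_width: 0.416
grasp_force: 62.3
```

```bash
python3 -c "
from h import *
print(state()['contact_force']);place('tray',0,0,zc=.18)"
```

```text
[2.42054272 1.52028451 5.39119658]
[ 0.5477 -0.1801  0.047 ] -0.55 37.3 0.4157516265461151 62.30182886123657
([0.0, -0.0, -0.33], 0.0, 0.2)
([0.0, -0.0, -0.33], 0.0, 0.2)
([0.0, -0.0, -0.34], 0.0, 0.2)
([0.0, -0.0, -0.33], 0.0, 0.2)
--
([0.04, -0.36, 0.0], -0.75, 0.2)
([0.07, -0.35, 0.0], -0.75, 0.2)
([0.09, -0.35, 0.0], -0.75, 0.2)
([0.12, -0.34, 0.0], -0.75, 0.2)
([0.14, -0.33, 0.0], -0.76, 0.2)
([0.17, -0.32, 0.0], -0.75, 0.2)
([0.19, -0.31, 0.0], -0.76, 0.2)
--
([0.0, 0.0, 0.34], 0.0, 0.2)
([0.0, 0.0, 0.34], 0.0, 0.2)
([0.0, 0.0, 0.34], 0.0, 0.2)
([0.0, 0.0, 0.33], 0.0, 0.2)
--
```

Call:
apply_moves([
  {"translation": [0,0,-0.33],"twist": 0,"hand": 0.2},
  {"translation": [0,0,-0.33],"twist": 0,"hand": 0.2},
  {"translation": [0,0,-0.34],"twist": 0,"hand": 0.2},
  {"translation": [0,0,-0.33],"twist": 0,"hand": 0.2},
  {"translation": [0.04,-0.36,0],"twist": -0.75,"hand": 0.2},
  {"translation": [0.07,-0.35,0],"twist": -0.75,"hand": 0.2},
  {"translation": [0.09,-0.35,0],"twist": -0.75,"hand": 0.2},
  {"translation": [0.12,-0.34,0],"twist": -0.75,"hand": 0.2},
])

```text
time: 38.1
tool_pos: [0.6337, -0.0649, 0.176]
tool_rot: [0.0, 0.992, -0.123, -0.001]
contact_force: [0.4, -0.5, -4.6]
gripper_width: 0.417
grasp_force: 62.1
```

Call:
apply_moves([
  {"translation": [0.14,-0.33,0],"twist": -0.76,"hand": 0.2},
  {"translation": [0.17,-0.32,0],"twist": -0.75,"hand": 0.2},
  {"translation": [0.19,-0.31,0],"twist": -0.76,"hand": 0.2},
  {"translation": [0,0,0],"twist": 0,"hand": 0.2},
  {"translation": [0,0,0],"twist": 0,"hand": 0.2},
  {"translation": [0,0,0],"twist": 0,"hand": 0.2},
])

```text
time: 38.7
tool_pos: [0.6991, 0.0195, 0.1761]
tool_rot: [0.0, 1.0, -0.012, -0.001]
contact_force: [0.7, 0.4, -4.2]
gripper_width: 0.415
grasp_force: 62.5
```

Run:
```python
from h import *
print(state()['contact_force']);place('tray',0,0)
```

```text
[ 0.71502235  0.42682579 -4.21731636]
[0.6991 0.0195 0.1761] -0.024 38.7 0.41487731358285124 62.48310327529907
([0.0, -0.0, 0.06], 0.0, 0.2)
--
([0.03, 0.0, 0.0], -0.01, 0.2)
--
([0.0, 0.0, 0.31], 0.0, 0.2)
([0.0, 0.0, 0.31], 0.0, 0.2)
([0.0, 0.0, 0.32], 0.0, 0.2)
([0.0, 0.0, 0.31], 0.0, 0.2)
--
```

Call:
apply_moves([
  {"translation": [0.03,0,0.32],"twist": 0,"hand": 0.2},
  {"translation": [0,0,0.32],"twist": 0,"hand": 0.2},
  {"translation": [0,0,0.32],"twist": 0,"hand": 0.2},
  {"translation": [0,0,0.31],"twist": 0,"hand": 0.2},
  {"translation": [0,0,0],"twist": 0,"hand": 0.2},
  {"translation": [0,0,0],"twist": 0,"hand": 0.2},
])

```text
time: 39.3
tool_pos: [0.7025, 0.0189, 0.05]
tool_rot: [0.0, 1.0, -0.012, -0.001]
contact_force: [0.2, -0.6, -4.8]
gripper_width: 0.416
grasp_force: 67.3
```

Call:
apply_moves([
  {"translation": [0,0,0],"twist": 0,"hand": 0.7},
  {"translation": [0,0,0],"twist": 0,"hand": 0.7},
  {"translation": [0,0,0],"twist": 0,"hand": 0.7},
  {"translation": [0,0,-0.3],"twist": 0,"hand": 0.7},
  {"translation": [0,0,-0.35],"twist": 0,"hand": 0.7},
  {"translation": [0,0,-0.35],"twist": 0,"hand": 0.7},
  {"translation": [0,0,0],"twist": 0,"hand": 0.7},
  {"translation": [0,0,0],"twist": 0,"hand": 0.7},
])

```text
time: 40.1
tool_pos: [0.7044, 0.02, 0.1531]
tool_rot: [0.0, 1.0, -0.012, 0.002]
contact_force: [-0.6, 0.8, 0.2]
gripper_width: 0.699
grasp_force: 0.0
```

```bash
python3 -c "
from h import *
pick('E',off=(-.001,-.002))"
```

```text
[0.7044 0.02   0.1531] -0.023 40.1
([-0.39, 0.07, 0.02], 0.26, 0.85)
([-0.39, 0.08, 0.02], 0.26, 0.85)
([-0.38, 0.1, 0.02], 0.26, 0.85)
([-0.38, 0.1, 0.02], 0.26, 0.85)
([-0.38, 0.12, 0.02], 0.26, 0.85)
([-0.38, 0.12, 0.01], 0.26, 0.85)
([-0.37, 0.13, 0.02], 0.27, 0.85)
--
([-0.0, 0.0, 0.33], -0.0, 0.85)
([-0.0, 0.0, 0.33], -0.0, 0.85)
([-0.0, 0.0, 0.32], -0.0, 0.85)
--
```

Call:
apply_moves([
  {"translation": [-0.39,0.07,0.02],"twist": 0.26,"hand": 0.85},
  {"translation": [-0.39,0.08,0.02],"twist": 0.26,"hand": 0.85},
  {"translation": [-0.38,0.1,0.02],"twist": 0.26,"hand": 0.85},
  {"translation": [-0.38,0.1,0.02],"twist": 0.26,"hand": 0.85},
  {"translation": [-0.38,0.12,0.02],"twist": 0.26,"hand": 0.85},
  {"translation": [-0.38,0.12,0.01],"twist": 0.26,"hand": 0.85},
  {"translation": [-0.37,0.13,0.02],"twist": 0.27,"hand": 0.85},
  {"translation": [0,0,0],"twist": 0,"hand": 0.85},
])

```text
time: 40.9
tool_pos: [0.4242, -0.0242, 0.1334]
tool_rot: [-0.0, 0.995, -0.104, -0.003]
contact_force: [1.4, 0.4, -0.1]
gripper_width: 0.852
grasp_force: 0.0
```

Call:
apply_moves([
  {"translation": [0,0,0],"twist": 0,"hand": 0.85},
  {"translation": [0,0,0.31],"twist": 0,"hand": 0.85},
  {"translation": [0,0,0.31],"twist": 0,"hand": 0.85},
  {"translation": [0,0,0.31],"twist": 0,"hand": 0.85},
  {"translation": [0,0,0],"twist": 0,"hand": 0.85},
  {"translation": [0,0,0],"twist": 0,"hand": 0.3},
  {"translation": [0,0,0],"twist": 0,"hand": 0.2},
  {"translation": [0,0,0],"twist": 0,"hand": 0.2},
])

```text
time: 41.7
tool_pos: [0.4322, -0.025, 0.0467]
tool_rot: [0.0, 0.995, -0.103, 0.002]
contact_force: [1.9, -0.4, -0.4]
gripper_width: 0.417
grasp_force: 61.0
```

```bash
python3 -c "
from h import *
print(state()['contact_force']);place('tray',0,.09,zc=.18)"
```

```text
[ 1.88159865 -0.44126993 -0.38180977]
[ 0.4322 -0.025   0.0467] -0.206 41.7 0.41688699801136453 61.00141525268555
([0.0, -0.0, -0.33], 0.0, 0.2)
([0.0, -0.0, -0.33], 0.0, 0.2)
([0.0, -0.0, -0.34], 0.0, 0.2)
([0.0, -0.0, -0.33], 0.0, 0.2)
--
([0.3, -0.23, -0.0], -0.23, 0.2)
([0.3, -0.23, -0.0], -0.23, 0.2)
([0.31, -0.22, -0.0], -0.23, 0.2)
([0.32, -0.21, -0.0], -0.23, 0.2)
([0.32, -0.21, -0.0], -0.23, 0.2)
([0.32, -0.2, -0.0], -0.23, 0.2)
([0.33, -0.19, -0.0], -0.22, 0.2)
([0.33, -0.18, -0.0], -0.23, 0.2)
--
([-0.0, -0.0, 0.34], 0.0, 0.2)
([-0.0, -0.0, 0.34], 0.0, 0.2)
([-0.0, -0.0, 0.33], 0.0, 0.2)
([-0.0, -0.0, 0.34], 0.0, 0.2)
--
```

Call:
apply_moves([
  {"translation": [0,0,-0.33],"twist": 0,"hand": 0.2},
  {"translation": [0,0,-0.33],"twist": 0,"hand": 0.2},
  {"translation": [0,0,-0.34],"twist": 0,"hand": 0.2},
  {"translation": [0,0,-0.33],"twist": 0,"hand": 0.2},
  {"translation": [0.3,-0.23,0],"twist": -0.23,"hand": 0.2},
  {"translation": [0.3,-0.23,0],"twist": -0.23,"hand": 0.2},
  {"translation": [0.31,-0.22,0],"twist": -0.23,"hand": 0.2},
  {"translation": [0.32,-0.21,0],"twist": -0.23,"hand": 0.2},
])

```text
time: 42.5
tool_pos: [0.5672, 0.0428, 0.1774]
tool_rot: [0.0, 0.998, -0.057, -0.0]
contact_force: [-0.0, -0.7, -4.0]
gripper_width: 0.417
grasp_force: 61.6
```

Call:
apply_moves([
  {"translation": [0.32,-0.21,0],"twist": -0.23,"hand": 0.2},
  {"translation": [0.32,-0.2,0],"twist": -0.23,"hand": 0.2},
  {"translation": [0.33,-0.19,0],"twist": -0.22,"hand": 0.2},
  {"translation": [0.33,-0.18,0],"twist": -0.23,"hand": 0.2},
  {"translation": [0,0,0],"twist": 0,"hand": 0.2},
  {"translation": [0,0,0],"twist": 0,"hand": 0.2},
  {"translation": [0,0,0],"twist": 0,"hand": 0.2},
])

```text
time: 43.2
tool_pos: [0.7013, 0.1091, 0.1769]
tool_rot: [0.0, 1.0, -0.012, -0.001]
contact_force: [0.2, 0.1, -4.7]
gripper_width: 0.414
grasp_force: 61.5
```

Run:
```python
from h import *
print(state()['contact_force']);place('tray',0,.09)
```

```text
[ 0.2316818   0.12281252 -4.69194821]
[0.7013 0.1091 0.1769] -0.023 43.2 0.4136285748928651 61.49914026260376
([0.0, -0.0, 0.07], 0.0, 0.2)
--
([0.03, -0.0, -0.0], -0.0, 0.2)
--
([0.0, -0.0, 0.31], -0.0, 0.2)
([0.0, -0.0, 0.31], -0.0, 0.2)
([0.0, -0.0, 0.32], -0.0, 0.2)
([0.0, -0.0, 0.31], -0.0, 0.2)
--
```

Call:
apply_moves([
  {"translation": [0.03,0,0.32],"twist": 0,"hand": 0.2},
  {"translation": [0,0,0.32],"twist": 0,"hand": 0.2},
  {"translation": [0,0,0.32],"twist": 0,"hand": 0.2},
  {"translation": [0,0,0.32],"twist": 0,"hand": 0.2},
  {"translation": [0,0,0],"twist": 0,"hand": 0.2},
  {"translation": [0,0,0],"twist": 0,"hand": 0.2},
])

```text
time: 43.8
tool_pos: [0.7045, 0.1088, 0.0497]
tool_rot: [0.0, 1.0, -0.012, -0.0]
contact_force: [0.2, 0.7, -4.9]
gripper_width: 0.413
grasp_force: 65.5
```

Call:
apply_moves([
  {"translation": [0,0,0],"twist": 0,"hand": 0.7},
  {"translation": [0,0,0],"twist": 0,"hand": 0.7},
  {"translation": [0,0,0],"twist": 0,"hand": 0.7},
  {"translation": [0,0,-0.3],"twist": 0,"hand": 0.7},
  {"translation": [0,0,-0.35],"twist": 0,"hand": 0.7},
  {"translation": [0,0,-0.4],"twist": 0,"hand": 0.7},
  {"translation": [0,0,-0.4],"twist": 0,"hand": 0.7},
  {"translation": [0,0,0],"twist": 0,"hand": 0.7},
])

```text
time: 44.6
tool_pos: [0.7095, 0.1096, 0.2049]
tool_rot: [-0.0, 1.0, -0.012, 0.008]
contact_force: [0.2, 0.8, 1.3]
gripper_width: 0.697
grasp_force: 0.0
```

```bash
python3 -c "
from h import *
p,s=pose();print(p,s,state()['contact_force']);plan([(.45,.28,.36,.157,.9,.04)])"
```

```text
[0.70949996 0.10959944 0.20489534] -0.023153045194825417 [0.24783509 0.76448003 1.25170036]
([-0.29, -0.18, -0.17], -0.2, 0.9)
([-0.29, -0.19, -0.17], -0.2, 0.9)
([-0.28, -0.19, -0.17], -0.2, 0.9)
([-0.28, -0.2, -0.17], -0.2, 0.9)
([-0.28, -0.21, -0.17], -0.2, 0.9)
([-0.27, -0.21, -0.17], -0.2, 0.9)
([-0.27, -0.22, -0.18], -0.2, 0.9)
([-0.27, -0.22, -0.18], -0.2, 0.9)
([-0.26, -0.23, -0.17], -0.2, 0.9)
--
```

Call:
apply_moves([
  {"translation": [-0.29,-0.18,-0.17],"twist": -0.2,"hand": 0.9},
  {"translation": [-0.29,-0.19,-0.17],"twist": -0.2,"hand": 0.9},
  {"translation": [-0.28,-0.19,-0.17],"twist": -0.2,"hand": 0.9},
  {"translation": [-0.28,-0.2,-0.17],"twist": -0.2,"hand": 0.9},
  {"translation": [-0.28,-0.21,-0.17],"twist": -0.2,"hand": 0.9},
  {"translation": [-0.27,-0.21,-0.17],"twist": -0.2,"hand": 0.9},
  {"translation": [-0.27,-0.22,-0.18],"twist": -0.2,"hand": 0.9},
  {"translation": [-0.27,-0.22,-0.18],"twist": -0.2,"hand": 0.9},
])

```text
time: 45.4
tool_pos: [0.4733, 0.2614, 0.3332]
tool_rot: [-0.0, 0.998, 0.069, 0.0]
contact_force: [0.3, 0.8, 0.9]
gripper_width: 0.901
grasp_force: 0.0
```

Call:
apply_moves([
  {"translation": [-0.26,-0.23,-0.17],"twist": -0.2,"hand": 0.9},
  {"translation": [0,0,0],"twist": 0,"hand": 0.9},
  {"translation": [0,0,0],"twist": 0,"hand": 0.9},
  {"translation": [0,0,0],"twist": 0,"hand": 0.9},
])

```text
time: 45.8
tool_pos: [0.4461, 0.2795, 0.3484]
tool_rot: [0.0, 0.997, 0.078, -0.0]
contact_force: [0.7, -1.0, -1.0]
gripper_width: 0.895
grasp_force: 0.0
```

```bash
cat > f5.py <<'E'
from f4 import *
MOD['stand']=[bx(.1,.2,0,.008),bx(.1,.004,0,.062,.094),bx(.1,.004,0,.062,-.094)]+[cyl(.02,s*.07-.006,s*.07+.006,o,.055) for s in(-1,1) for o in(-.018,.018)]
def locate(fn,names,I):
    print(pose());c=get_calibration('wrist');b=cv2.cvtColor(grab_frame('wrist'),cv2.COLOR_RGB2BGR);v=b.copy();cv2.imwrite(f'pics/{fn}_raw.png',b)
    for n in names:
        z=.065 if n=='rotor' else 0
        for r in regions_of('wrist',n)[:1]:
            x,s=bfit(r['pixels'],c,MOD[n],I[n],z);print(n,round(r['score'],2),np.round(x,4),round(s,3));outline(v,c,MOD[n],(*x,z))
    cv2.imwrite(f'pics/{fn}.png',cv2.resize(v,(800,600),interpolation=cv2.INTER_CUBIC))
E
python3 - <<'E'
from f5 import *
locate('w2',['rotor','stand','cradle'],dict(stand=(.618,.342,.144),rotor=(.443,.336,.157),cradle=(.443,.336,.157)))
E
```

```text
(array([0.44607641, 0.27949639, 0.34835134]), np.float64(0.15593998067000792))
rotor 0.73 [0.4423 0.3362 0.1575] 0.944
stand 0.87 [0.6188 0.3413 0.1339] 0.976
cradle 0.97 [0.4427 0.3374 0.1662] 0.588
```

View pics/w2.png

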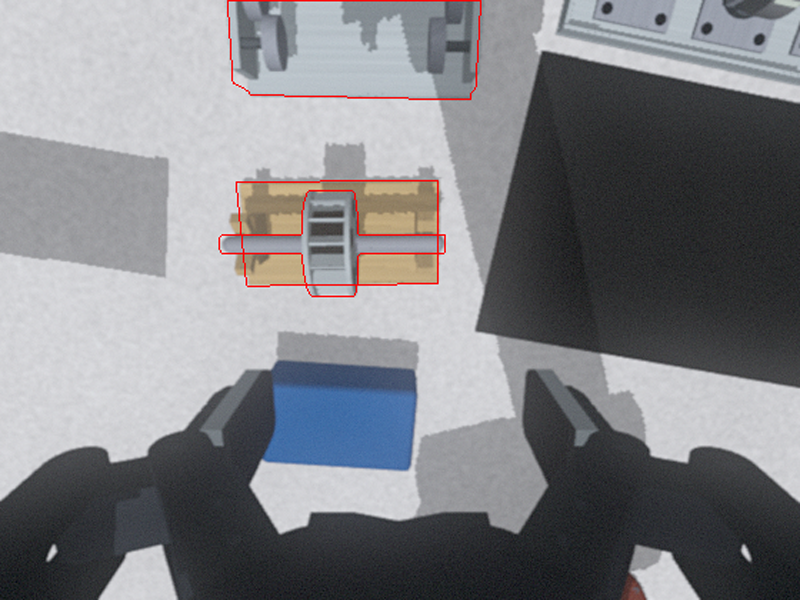

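Picture w2: the rotor drum is at (330,243) in the wooden cradle, and the outlines match the rotor, cradle and stand. I'll approach the rotor.

```bash
python3 -c "
from h import *
plan([(.4423,.3362,.165,.1575,.85,.04),(.4423,.3362,.103,.1575,.85,.032)])"
```

```text
([0.01, -0.11, 0.37], -0.0, 0.85)
([0.01, -0.11, 0.36], -0.01, 0.85)
([0.01, -0.12, 0.37], -0.0, 0.85)
([0.01, -0.11, 0.37], -0.01, 0.85)
([0.01, -0.12, 0.36], -0.0, 0.85)
--
([-0.0, 0.0, 0.31], -0.0, 0.85)
([-0.0, 0.0, 0.31], -0.0, 0.85)
--
```

Call:
apply_moves([
  {"translation": [0.01,-0.11,0.37],"twist": 0,"hand": 0.85},
  {"translation": [0.01,-0.11,0.36],"twist": -0.01,"hand": 0.85},
  {"translation": [0.01,-0.12,0.37],"twist": 0,"hand": 0.85},
  {"translation": [0.01,-0.11,0.37],"twist": -0.01,"hand": 0.85},
  {"translation": [0.01,-0.12,0.36],"twist": 0,"hand": 0.85},
  {"translation": [0,0,0],"twist": 0,"hand": 0.85},
  {"translation": [0,0,0],"twist": 0,"hand": 0.85},
  {"translation": [0,0,0],"twist": 0,"hand": 0.85},
])

```text
time: 46.8
tool_pos: [0.4432, 0.3373, 0.1688]
tool_rot: [-0.001, 0.997, 0.079, 0.002]
contact_force: [0.9, 1.3, -0.6]
gripper_width: 0.849
grasp_force: 0.0
```

Run:
```python
from f5 import *
locate('w3',['rotor'],dict(rotor=(.443,.336,.157)))
plan([(.4423,.3362,.103,.1575,.85,.022)])
```

```text
(array([0.44323347, 0.33730743, 0.16876766]), np.float64(0.15815579315622008))
rotor 0.87 [0.4425 0.336  0.1637] 0.947
([-0.0, 0.0, 0.17], 0.0, 0.85)
([-0.0, 0.0, 0.16], 0.0, 0.85)
([-0.01, 0.01, 0.17], 0.0, 0.85)
([-0.0, 0.0, 0.16], 0.01, 0.85)
--
```

Call:
apply_moves([
  {"translation": [-0.01,0.01,0.22],"twist": 0,"hand": 0.85},
  {"translation": [0,0,0.22],"twist": 0,"hand": 0.85},
  {"translation": [0,0,0.21],"twist": 0,"hand": 0.85},
  {"translation": [0,0,0],"twist": 0,"hand": 0.85},
  {"translation": [0,0,0],"twist": 0,"hand": 0.3},
  {"translation": [0,0,0],"twist": 0,"hand": 0.2},
  {"translation": [0,0,0],"twist": 0,"hand": 0.2},
  {"translation": [0,0,0],"twist": 0,"hand": 0.2},
])

```text
time: 47.7
tool_pos: [0.4423, 0.3365, 0.1039]
tool_rot: [-0.0, 0.997, 0.08, 0.002]
contact_force: [-0.0, -1.4, 6.9]
gripper_width: 0.41
grasp_force: 61.8
```

Run:
```python
from h import *
s=state();p,a=pose();print(p,a,s['contact_force'],s['gripper_width'],s['grasp_force'])
plan([(p[0],p[1],.22,a,.2,.04)])
plan([(.57,.29,.24,.157,.2,.04)],p=(p[0],p[1],.22),psi=a)
```

```text
[0.44227056 0.33651888 0.10385326] 0.15923627451605915 [-6.02644574e-03 -1.40559649e+00  6.88835957e+00] 0.40981076501640035 61.830164194107056
([0.0, 0.0, -0.39], 0.0, 0.2)
([0.0, 0.0, -0.39], 0.0, 0.2)
([0.0, 0.0, -0.38], 0.0, 0.2)
--
([0.3, 0.17, -0.05], 0.01, 0.2)
([0.3, 0.16, -0.05], 0.0, 0.2)
([0.29, 0.17, -0.05], 0.01, 0.2)
([0.3, 0.16, -0.05], 0.0, 0.2)
--
```

Call:
apply_moves([
  {"translation": [0,0,-0.3],"twist": 0,"hand": 0.2},
  {"translation": [0,0,-0.3],"twist": 0,"hand": 0.2},
  {"translation": [0,0,-0.3],"twist": 0,"hand": 0.2},
  {"translation": [0,0,-0.3],"twist": 0,"hand": 0.2},
  {"translation": [0.3,0.17,-0.1],"twist": 0,"hand": 0.2},
  {"translation": [0.3,0.15,-0.1],"twist": 0,"hand": 0.2},
  {"translation": [0.25,0.1,-0.1],"twist": 0,"hand": 0.2},
  {"translation": [0,0,0],"twist": 0,"hand": 0.2},
])

```text
time: 48.5
tool_pos: [0.5344, 0.3069, 0.2523]
tool_rot: [-0.0, 0.997, 0.078, 0.002]
contact_force: [0.3, 1.3, -4.7]
gripper_width: 0.406
grasp_force: 61.5
```

Call:
apply_moves([
  {"translation": [0,0,0],"twist": 0,"hand": 0.2},
  {"translation": [0,0,0],"twist": 0,"hand": 0.2},
])

```text
time: 48.7
tool_pos: [0.5302, 0.308, 0.2498]
tool_rot: [0.0, 0.997, 0.08, -0.001]
contact_force: [-0.8, -0.4, -4.9]
gripper_width: 0.411
grasp_force: 61.5
```

Run:
```python
from f5 import *
s=state();print(s['contact_force'],s['gripper_width'],s['grasp_force'])
locate('w4',['stand'],dict(stand=(.618,.342,.14)))
# rotor in hand: fit with z from TCP
p,a=pose();c=get_calibration('wrist')
for r in regions_of('wrist','rotor')[:1]:
    x,q=bfit(r['pixels'],c,MOD['rotor'],(p[0],p[1],a),p[2]-.039);print('rotor',x,q,r['pixels'].sum(),p,a)
    v=cv2.imread('pics/w4.png');t=cv2.resize(v,(560,420));outline(t,c,MOD['rotor'],(*x,p[2]-.039));cv2.imwrite('pics/w4b.png',t)
```

```text
[-0.79214247 -0.38073958 -4.92734151] 0.4108581509094563 61.45725131034851
(array([0.53022467, 0.30795014, 0.24980365]), np.float64(0.15925141566105783))
stand 0.81 [0.6181 0.3413 0.138 ] 0.946
rotor [0.53000656 0.30877157 0.16354887] 0.91788083392561 23280 [0.53021219 0.3081458  0.25017859] 0.15970210490372638
```

View pics/w4b.png

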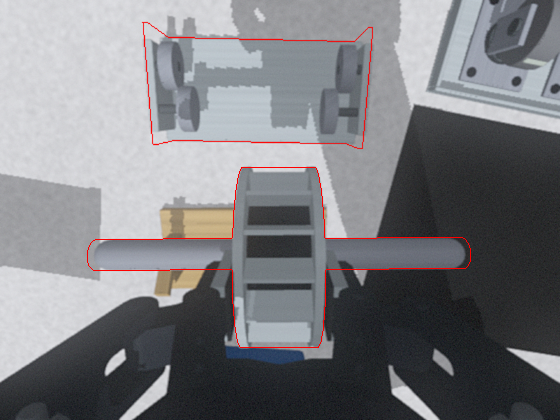

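Picture w4b: the rotor is held squarely, with the drum at (278,257), and the stand is outlined at (258,90). Moving over the stand.

```bash
python3 -c "
from h import *
plan([(.6183,.3408,.22,.139,.2,.025),(.6183,.3408,.15,.139,.2,.025)])"
```

```text
([0.23, -0.05, 0.08], 0.05, 0.2)
([0.23, -0.04, 0.07], 0.05, 0.2)
([0.23, -0.05, 0.08], 0.05, 0.2)
([0.23, -0.05, 0.07], 0.06, 0.2)
--
([-0.0, 0.0, 0.23], -0.0, 0.2)
([-0.0, 0.0, 0.24], -0.0, 0.2)
([-0.0, 0.0, 0.23], -0.0, 0.2)
--
```

Call:
apply_moves([
  {"translation": [0.23,-0.05,0.08],"twist": 0.05,"hand": 0.2},
  {"translation": [0.23,-0.04,0.07],"twist": 0.05,"hand": 0.2},
  {"translation": [0.23,-0.05,0.08],"twist": 0.05,"hand": 0.2},
  {"translation": [0.23,-0.05,0.07],"twist": 0.05,"hand": 0.2},
  {"translation": [0,0,0.23],"twist": 0,"hand": 0.2},
  {"translation": [0,0,0.24],"twist": 0,"hand": 0.2},
  {"translation": [0,0,0.23],"twist": 0,"hand": 0.2},
  {"translation": [0,0,0],"twist": 0,"hand": 0.2},
])

```text
time: 49.65
tool_pos: [0.6162, 0.3398, 0.1456]
tool_rot: [0.002, 0.998, 0.07, -0.005]
contact_force: [-1.3, -0.6, -5.5]
gripper_width: 0.408
grasp_force: 61.1
```

Call:
apply_moves([
  {"translation": [0,0,0],"twist": 0,"hand": 0.2},
  {"translation": [0,0,0],"twist": 0,"hand": 0.2},
])

```text
time: 49.85
tool_pos: [0.6204, 0.3412, 0.1536]
tool_rot: [-0.001, 0.998, 0.07, 0.002]
contact_force: [0.3, 0.0, -4.3]
gripper_width: 0.413
grasp_force: 61.2
```

```bash
python3 -c "
from h import *
s=state();print(pose(),s['contact_force'],s['gripper_width'],s['grasp_force'])
plan([(.6183,.3408,.117,.139,.2,.012)])"
```

```text
(array([0.62039957, 0.34120912, 0.15358158]), np.float64(0.1391420533794867)) [ 0.25453458  0.03463218 -4.32486015] 0.41286510735666393 61.23186707496643
([-0.01, 0.0, 0.09], 0.0, 0.2)
([-0.0, 0.0, 0.09], 0.0, 0.2)
([-0.01, 0.0, 0.09], 0.0, 0.2)
([-0.0, 0.0, 0.1], 0.0, 0.2)
--
```

Call:
apply_moves([
  {"translation": [0,0,0.09],"twist": 0,"hand": 0.2},
  {"translation": [0,0,0.08],"twist": 0,"hand": 0.2},
  {"translation": [0,0,0.08],"twist": 0,"hand": 0.2},
  {"translation": [0,0,0.08],"twist": 0,"hand": 0.2},
  {"translation": [0,0,0],"twist": 0,"hand": 0.2},
  {"translation": [0,0,0],"twist": 0,"hand": 0.2},
  {"translation": [0,0,0],"twist": 0,"hand": 0.2},
])

```text
time: 50.55
tool_pos: [0.6199, 0.3406, 0.1186]
tool_rot: [-0.0, 0.998, 0.069, 0.0]
contact_force: [-0.0, 0.3, -4.8]
gripper_width: 0.408
grasp_force: 61.5
```

```bash
python3 -c "
from h import *
s=state();print(pose(),s['contact_force'],s['gripper_width'],s['grasp_force'])"
```

```text
(array([0.61991503, 0.34063886, 0.11864333]), np.float64(0.1387440793575383)) [-3.58106070e-03  2.97173006e-01 -4.83222448e+00] 0.4081127206580452 61.528276205062866
```

Still carrying the weight. I'll lower until contact.

Call:
apply_moves([
  {"translation": [-0.01,0,0.02],"twist": 0,"hand": 0.2},
  {"translation": [0,0,0.01],"twist": 0,"hand": 0.2},
  {"translation": [0,0,0],"twist": 0,"hand": 0.2},
  {"translation": [0,0,0],"twist": 0,"hand": 0.2},
])

```text
time: 50.95
tool_pos: [0.6184, 0.3405, 0.1157]
tool_rot: [0.0, 0.998, 0.069, -0.0]
contact_force: [-2.8, -1.8, -0.8]
gripper_width: 0.405
grasp_force: 61.8
```

```bash
python3 -c "
from h import *
s=state();print(pose(),s['contact_force'],s['gripper_width'],s['grasp_force'])"
```

```text
(array([0.61837638, 0.3405195 , 0.1157293 ]), np.float64(0.13888718140491907)) [-2.81862687 -1.80634698 -0.75429862] 0.40535792983483154 61.79421544075012
```

Resting on the rollers. Release, retreat and let it settle.

Call:
apply_moves([
  {"translation": [0,0,0],"twist": 0,"hand": 0.7},
  {"translation": [0,0,0],"twist": 0,"hand": 0.7},
  {"translation": [0,0,0],"twist": 0,"hand": 0.7},
  {"translation": [0,0,-0.2],"twist": 0,"hand": 0.7},
  {"translation": [0,0,-0.3],"twist": 0,"hand": 0.7},
  {"translation": [0,0,-0.4],"twist": 0,"hand": 0.7},
  {"translation": [0,0,-0.4],"twist": 0,"hand": 0.7},
  {"translation": [0,0,-0.4],"twist": 0,"hand": 0.7},
])

```text
time: 51.75
tool_pos: [0.6187, 0.3404, 0.2875]
tool_rot: [-0.0, 0.998, 0.069, 0.001]
contact_force: [0.8, 0.1, 0.3]
gripper_width: 0.698
grasp_force: 0.0
```

Call:
apply_moves([
  {"translation": [-0.35,0.2,-0.1],"twist": 0,"hand": 0.7},
  {"translation": [-0.35,0.2,-0.1],"twist": 0,"hand": 0.7},
  {"translation": [-0.35,0.2,-0.1],"twist": 0,"hand": 0.7},
  {"translation": [-0.3,0.2,-0.1],"twist": 0,"hand": 0.7},
  {"translation": [0,0.3,0],"twist": 0,"hand": 0.7},
  {"translation": [0,0.3,0],"twist": 0,"hand": 0.7},
  {"translation": [0,0,0],"twist": 0,"hand": 0.7},
  {"translation": [0,0,0],"twist": 0,"hand": 0.7},
])

```text
time: 52.55
tool_pos: [0.5045, 0.1828, 0.3259]
tool_rot: [-0.0, 0.998, 0.069, 0.001]
contact_force: [0.2, 0.4, 0.5]
gripper_width: 0.699
grasp_force: 0.0
```

Run:
```python
from f5 import *
s=state();print(s['time'],pose(),s['contact_force'])
c=get_calibration('wrist');g0=grab_frame('wrist').astype(float)
b=cv2.cvtColor(g0.astype(np.uint8),cv2.COLOR_RGB2BGR);v=b.copy()
for r in regions_of('wrist','rotor')[:1]:
    x,q=bfit(r['pixels'],c,MOD['rotor'],(.618,.341,.139),.076);print('rotor',x,q);outline(v,c,MOD['rotor'],(*x,.076))
for r in regions_of('wrist','stand')[:1]: pass
cv2.imwrite('pics/w5.png',cv2.resize(v,(800,600),interpolation=cv2.INTER_CUBIC))
```

```text
52.55 (array([0.50453184, 0.18284421, 0.32593001]), np.float64(0.13747818582953863)) [0.16529262 0.39881586 0.45327337]
rotor [0.61814099 0.34120722 0.14012461] 0.9535610288764863
```

View pics/w5.png

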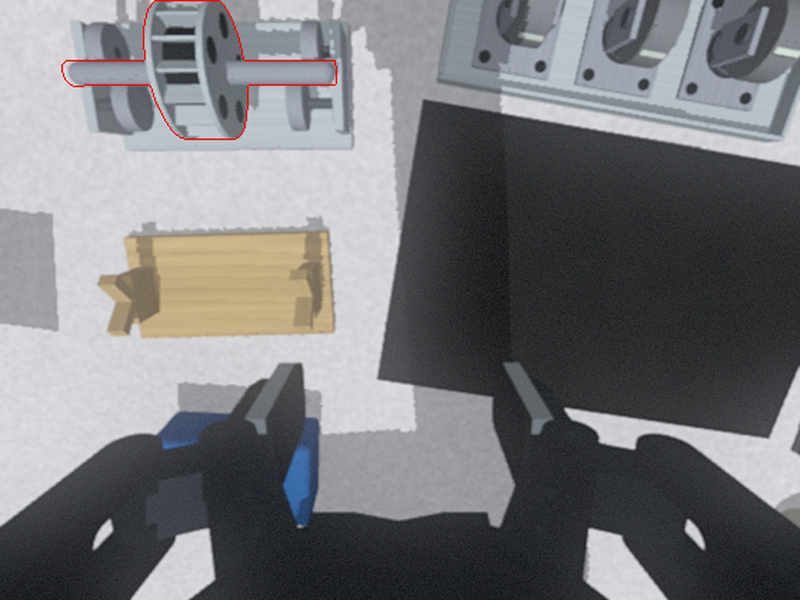

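Picture w5: the rotor lies in the stand's nips at (200,72), the cradle is empty, and three castors stand in the tray at (520,40), (630,40) and (745,60). I'll wait for the rotor to come to rest.

Call:
apply_moves([
  {"translation": [0,0,0],"twist": 0,"hand": 0.7},
  {"translation": [0,0,0],"twist": 0,"hand": 0.7},
  {"translation": [0,0,0],"twist": 0,"hand": 0.7},
  {"translation": [0,0,0],"twist": 0,"hand": 0.7},
  {"translation": [0,0,0],"twist": 0,"hand": 0.7},
  {"translation": [0,0,0],"twist": 0,"hand": 0.7},
  {"translation": [0,0,0],"twist": 0,"hand": 0.7},
  {"translation": [0,0,0],"twist": 0,"hand": 0.7},
])

```text
time: 53.5
tool_pos: [0.5043, 0.1831, 0.3253]
tool_rot: [-0.0, 0.998, 0.069, 0.0]
contact_force: [0.7, 0.4, -0.3]
gripper_width: 0.7
grasp_force: 0.0
```

Call:
apply_moves([
  {"translation": [0,0,0],"twist": 0,"hand": 0.7},
  {"translation": [0,0,0],"twist": 0,"hand": 0.7},
  {"translation": [0,0,0],"twist": 0,"hand": 0.7},
  {"translation": [0,0,0],"twist": 0,"hand": 0.7},
  {"translation": [0,0,0],"twist": 0,"hand": 0.7},
  {"translation": [0,0,0],"twist": 0,"hand": 0.7},
  {"translation": [0,0,0],"twist": 0,"hand": 0.7},
  {"translation": [0,0,0],"twist": 0,"hand": 0.7},
])

```text
time: 54.3
tool_pos: [0.5043, 0.1831, 0.3253]
tool_rot: [0.0, 0.998, 0.069, 0.0]
contact_force: [-0.4, 0.5, 0.9]
gripper_width: 0.698
grasp_force: 0.0
```

Call:
apply_moves([
  {"translation": [0,0,0],"twist": 0,"hand": 0.7},
  {"translation": [0,0,0],"twist": 0,"hand": 0.7},
  {"translation": [0,0,0],"twist": 0,"hand": 0.7},
  {"translation": [0,0,0],"twist": 0,"hand": 0.7},
  {"translation": [0,0,0],"twist": 0,"hand": 0.7},
  {"translation": [0,0,0],"twist": 0,"hand": 0.7},
  {"translation": [0,0,0],"twist": 0,"hand": 0.7},
  {"translation": [0,0,0],"twist": 0,"hand": 0.7},
])

```text
time: 55.1
tool_pos: [0.5043, 0.1831, 0.3253]
tool_rot: [-0.0, 0.998, 0.069, 0.0]
contact_force: [-0.6, 0.3, 0.7]
gripper_width: 0.702
grasp_force: 0.0
```

Call:
apply_moves([
  {"translation": [0,0,0],"twist": 0,"hand": 0.7},
  {"translation": [0,0,0],"twist": 0,"hand": 0.7},
  {"translation": [0,0,0],"twist": 0,"hand": 0.7},
  {"translation": [0,0,0],"twist": 0,"hand": 0.7},
  {"translation": [0,0,0],"twist": 0,"hand": 0.7},
  {"translation": [0,0,0],"twist": 0,"hand": 0.7},
  {"translation": [0,0,0],"twist": 0,"hand": 0.7},
  {"translation": [0,0,0],"twist": 0,"hand": 0.7},
])

```text
time: 55.9
tool_pos: [0.5043, 0.1831, 0.3253]
tool_rot: [-0.0, 0.998, 0.069, 0.0]
contact_force: [-0.2, 0.3, 0.1]
gripper_width: 0.699
grasp_force: 0.0
```

Call:
apply_moves([
  {"translation": [0,0,0],"twist": 0,"hand": 0.7},
  {"translation": [0,0,0],"twist": 0,"hand": 0.7},
  {"translation": [0,0,0],"twist": 0,"hand": 0.7},
  {"translation": [0,0,0],"twist": 0,"hand": 0.7},
  {"translation": [0,0,0],"twist": 0,"hand": 0.7},
  {"translation": [0,0,0],"twist": 0,"hand": 0.7},
  {"translation": [0,0,0],"twist": 0,"hand": 0.7},
  {"translation": [0,0,0],"twist": 0,"hand": 0.7},
])

```text
time: 56.7
tool_pos: [0.5043, 0.1831, 0.3253]
tool_rot: [-0.0, 0.998, 0.069, -0.0]
contact_force: [0.6, 0.4, -0.0]
gripper_width: 0.699
grasp_force: 0.0
```

Call:
apply_moves([
  {"translation": [0,0,0],"twist": 0,"hand": 0.7},
  {"translation": [0,0,0],"twist": 0,"hand": 0.7},
  {"translation": [0,0,0],"twist": 0,"hand": 0.7},
  {"translation": [0,0,0],"twist": 0,"hand": 0.7},
  {"translation": [0,0,0],"twist": 0,"hand": 0.7},
  {"translation": [0,0,0],"twist": 0,"hand": 0.7},
  {"translation": [0,0,0],"twist": 0,"hand": 0.7},
  {"translation": [0,0,0],"twist": 0,"hand": 0.7},
])

```text
time: 57.5
tool_pos: [0.5043, 0.1831, 0.3253]
tool_rot: [-0.0, 0.998, 0.069, 0.0]
contact_force: [-0.6, 0.0, -0.1]
gripper_width: 0.702
grasp_force: 0.0
```

Call:
apply_moves([
  {"translation": [0,0,0],"twist": 0,"hand": 0.7},
  {"translation": [0,0,0],"twist": 0,"hand": 0.7},
  {"translation": [0,0,0],"twist": 0,"hand": 0.7},
  {"translation": [0,0,0],"twist": 0,"hand": 0.7},
  {"translation": [0,0,0],"twist": 0,"hand": 0.7},
  {"translation": [0,0,0],"twist": 0,"hand": 0.7},
  {"translation": [0,0,0],"twist": 0,"hand": 0.7},
  {"translation": [0,0,0],"twist": 0,"hand": 0.7},
])

```text
time: 58.3
tool_pos: [0.5042, 0.1831, 0.3253]
tool_rot: [-0.0, 0.998, 0.069, -0.0]
contact_force: [-0.4, 0.3, -0.7]
gripper_width: 0.702
grasp_force: 0.0
```

Call:
apply_moves([
  {"translation": [0,0,0],"twist": 0,"hand": 0.7},
  {"translation": [0,0,0],"twist": 0,"hand": 0.7},
  {"translation": [0,0,0],"twist": 0,"hand": 0.7},
  {"translation": [0,0,0],"twist": 0,"hand": 0.7},
  {"translation": [0,0,0],"twist": 0,"hand": 0.7},
  {"translation": [0,0,0],"twist": 0,"hand": 0.7},
  {"translation": [0,0,0],"twist": 0,"hand": 0.7},
  {"translation": [0,0,0],"twist": 0,"hand": 0.7},
])

```text
time: 59.1
tool_pos: [0.5043, 0.1831, 0.3253]
tool_rot: [-0.0, 0.998, 0.069, 0.0]
contact_force: [0.5, -0.5, -0.3]
gripper_width: 0.697
grasp_force: 0.0
```

Call:
apply_moves([
  {"translation": [0,0,0],"twist": 0,"hand": 0.7},
  {"translation": [0,0,0],"twist": 0,"hand": 0.7},
  {"translation": [0,0,0],"twist": 0,"hand": 0.7},
  {"translation": [0,0,0],"twist": 0,"hand": 0.7},
  {"translation": [0,0,0],"twist": 0,"hand": 0.7},
  {"translation": [0,0,0],"twist": 0,"hand": 0.7},
  {"translation": [0,0,0],"twist": 0,"hand": 0.7},
  {"translation": [0,0,0],"twist": 0,"hand": 0.7},
])

```text
time: 59.9
tool_pos: [0.5043, 0.1831, 0.3253]
tool_rot: [0.0, 0.998, 0.069, 0.0]
contact_force: [0.2, -0.0, 0.0]
gripper_width: 0.698
grasp_force: 0.0
```

Call:
apply_moves([
  {"translation": [0,0,0],"twist": 0,"hand": 0.7},
  {"translation": [0,0,0],"twist": 0,"hand": 0.7},
  {"translation": [0,0,0],"twist": 0,"hand": 0.7},
  {"translation": [0,0,0],"twist": 0,"hand": 0.7},
  {"translation": [0,0,0],"twist": 0,"hand": 0.7},
  {"translation": [0,0,0],"twist": 0,"hand": 0.7},
  {"translation": [0,0,0],"twist": 0,"hand": 0.7},
  {"translation": [0,0,0],"twist": 0,"hand": 0.7},
])

```text
time: 60.7
tool_pos: [0.5042, 0.1831, 0.3253]
tool_rot: [-0.0, 0.998, 0.069, -0.0]
contact_force: [0.2, 0.8, -0.5]
gripper_width: 0.701
grasp_force: 0.0
```

Run:
```python
from f5 import *
c=get_calibration('wrist');g0=grab_frame('wrist').astype(float)
u,v=projm(c,[(.618,.341,.09)])[0].astype(int);m=None
for r in regions_of('wrist','rotor')[:1]:
    m=r['pixels'];x,q=bfit(m,c,MOD['rotor'],(.618,.341,.139),.076);print('rotor',x,q)
for i in range(12): grab_frame('top')
g1=grab_frame('wrist').astype(float);d=np.abs(g1-g0).mean(2)
print('diff rotor',d[m].mean(),'elsewhere',d[~m].mean(),state()['time'])
# bin contents: silhouette edges vs. expected castors in the top view
t=get_calibration('top');b=grab_frame('top')
for r in regions_of('top','castor1_c'): print(round(r['score'],2),np.round(ray('top',*np.argwhere(r['pixels']).mean(0)[::-1],.04),3))
G=cv2.cvtColor(b,cv2.COLOR_RGB2GRAY);G0=cv2.cvtColor(cv2.imread('pics/top0.png'),cv2.COLOR_BGR2GRAY)
for o in(-.095,0,.095):
    w=render(t,(.494+.9997*o,-.347+.026*o,.026),z0=.005)[::2,::2]>127;print(o,'before',G0[w].mean().round(1),'after',G[w].mean().round(1))
for n in ('tube','tissues','model'):
    for r in recognise('top',n)[:1]: print(n,np.round(r['point'],3))
```

```text
rotor [0.61813061 0.34130726 0.14090985] 0.9505471253249501
diff rotor 2.3441964663116073 elsewhere 3.021036979684489 61.45
0.83 [ 0.696 -0.067  0.04 ]
-0.095 before 50.4 after 82.5
0 before 56.2 after 93.9
0.095 before 79.1 after 95.8
tube [ 0.755 -0.251  0.085]
model [ 0.243 -0.297  0.046]
```

```bash
python3 -c "
from plant import *
print(job_done())"
```

```text
the job is handed in; nothing more can be done
None
```

I've handed the job in: the three binding castors are in the reject bin, the three free ones stand upside down in the refit tray, and the rotor rests on the balancing stand. I saw the tray and rotor in the camera pictures, but checked the bin only by its changed brightness. I assumed rather than measured that the rotor's heavy side is down, and I never re-located the blue box.

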